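# Set out the lens-refit parts on the layout plate

## Robot

A 6-joint arm with a two-finger parallel gripper is mounted at the origin on a cart in front of the work surface, level with it; the furniture and walls round the work are solid. World frame = base frame: x ahead of the robot, y to its left, z up, the work surface at z = 0. Lengths are in m, angles in rad, forces in N, time in s.
With the tool pointing down it reaches from about 0.35 to 0.875 m from the base axis. Payload 15.5 kg.
Tool frame: the origin (TCP) lies midway between the tips of the shut fingers; the grasp point (between the pads) lies 19 mm behind it (r.tcp_to_grasp is the distance from the TCP to the grasp point, in m); z points along the fingers, y is the direction in which the jaws open and shut (so a half turn about z gives the same grasp; the last joint's range is limited). The gripper opens to 85 mm and grips with 20 to 120 N. Pads are 22 mm wide; open, the fingers measure 114 mm over their backs; the gripper's body (76 mm by 85 mm) begins 54 mm behind the grasp point. The pads swing forward as they close: fully open they stand 13 mm farther back than shut.
Start: joints at [1.048, 0.494, 1.345, -0, 1.302, -0.096], TCP at [0.259, 0.569, 0.231] pointing down, gripper open.
Joint ranges: [-2.91, 2.91], [-0.82, 2.16], [0.22, 2.67], [-1.22, 4.37], [0.12, 2.79], [-3.08, 3.08]. Speed limits (rad/s): [1.89, 1.89, 2.57, 3.01, 3.01, 3.01].

## Interface

Orientations are given as a rotation vector (axis times angle).
In Python, from cell import r, vision, cut_out gives the robot as it stands.
- The arm moves only by the tool apply_moves, never from a script. Its argument "moves" is one flat list of numbers, 7 for each row, row after row: the turn, a rotation vector about the tool's x, y, z in units of 90 degrees (1.0 is 90 degrees), then the shift along the tool's x, y, z in units of 100 mm (1.0 is 100 mm), then the closure, from 0 (fully open) to 1 (shut). A call has 1 to 8 rows; each row is the pose to reach, as a shift and turn from the pose measured when the call began, along the tool's axes at that moment; what a row does not reach only later rows make up. A row lasts 1/10 s, in which the tool goes at most 50 mm and 8.59 degrees, less where a joint would pass 70% of its speed; a pose out of reach is approached as far as the arm can. A call with a number of a shift or a turn outside -1 to 1 is refused whole. A call with a gripper value outside its range is refused whole. The fingers move at their own pace and stop on an object; the grip force is fixed at half the most. Time passes only in rows, so rows that repeat a pose let the fingers close. It gives the time, the measured TCP pose, the force and the opening at its end, in the units of the state.
- r.state(): the state, without advancing time (a new reading comes with each control period).
- vision.camera(name): name is "side" or "top"; returns a dict with "img" (420x560x3 uint8, blue, green, red), "range_z" (420x560 float32, m along the optical axis (not along the pixel's ray), 0 where there is no reading), "camera_matrix" (3x3 intrinsics, pixels), "R" (3x3) and "t" (3): a world point X has camera coordinates R X + t. Camera axes: x right, y down, z forward; pixel columns grow to the right and rows downward; lengths in m; the calibration is good to about 2 mm. A picture is of the moment at which its call begins.
- r.sign_off(): hands the job in, once; it reports no verdict.
Trained networks look in the newest picture that a camera, given by its name, has taken for a name from the list of things; names that differ only in an ending like _2 or _b are one class to them, and where a whole thing is asked for, a point or a joint stands for the part that bears it (a point fixed in the world has none). Each returns a list of dicts, best first, with "score" (0 to 1); they miss things now and then, are a little off and sometimes report something else, mostly with a low value. They report only what shows in the picture. A call takes as long as a camera call.
- cut_out(camera, label): "pixels" (420x560 bool, what is visible of it) and "location" ([column, row] in pixels, amid what is visible of it).
The state is a dict: "time": time; "q": joint angles; "dq": joint speeds; "effort": joint torques, N m; "tool_pos": TCP position; "tcp_rot": TCP orientation; "force": force on the tool from outside, world axes, zero at the start; "torque": the same for the moment, N m; "width": finger opening in m.
Only numpy, scipy, OpenCV 4.12 (cv2) and the standard library are available. Lean on these libraries where they do the work, as an engineer would, in place of code of your own. Each camera call takes 0.05 s, during which the arm holds its last target.

## Task

Set out the refit parts on the bare metal plate, round the flat square black box and the valve block that already lie on it and must stay where they are: stand the tall spare lens in line with these two, midway between them, and put the steel spacer block on the plate straight behind the lens (away from the robot), upright as it now stands, parallel to the plate's long edge and a finger's width (1 to 2 cm) clear of the lens. Lay the steel ball bearing flat and centred on top of the spacer block, and the black clamp collar flat and centred on the lid of the square box. Leave the shorter, waisted black loupe where it stands, and let go of everything.

Things in the scene. Friction and masses are not known exactly. Their poses are not given: they have to be found in the camera images.
- layout_plate: fixed bare steel plate, 110 x 210 x 6 mm, a small dark screw at each corner. Origin: centre of its underside (on the worktop, z = 0); its upper face is 6 mm above. Its x axis points away from the robot ('behind'), its y axis runs along its long side to the left; it is turned by up to 0.22 rad.
- die_box: loose flat square black box with a small paper label on its closed lid, 54 x 53 x 14 mm, lying on the plate near its left or right end (which one varies), square to the plate. Origin: centre of its underside; z up, so its lid is 14 mm above the origin. On the plate its origin is 65 mm left or right of the plate's centre line and 20 mm towards the robot from the plate's centre. 0.15 kg.
- valve_block: loose small white valve block with a black end and two short studs on top, 18 x 64 x 29 mm (64 mm along its y), lying on the plate at the end opposite the box with its long side along the plate's long side. Origin: centre of its underside, 130 mm from the box's origin, so that the point midway between both lies 20 mm towards the robot from the plate's centre. 0.2 kg.
- spare_lens: loose tall spare lens: black stepped barrel, 38 mm in diameter and 58 mm high, standing upright on the worktop. Origin: centre of its underside; z up. About 0.12 kg. The parts and the loupe start in front of the plate or at the right behind the 88 mm high control box; between that area and the plate stands tall machinery at the back (over 0.25 m high, beyond 0.63 m from the base axis): pass in front of it.
- spacer_block: loose ground steel spacer block with two small holes, 20 x 50 x 25 mm (x, y, z; 50 mm along its own y), standing 25 mm high on the worktop. Origin: centre of its underside; z up. About 0.09 kg.
- bearing: loose steel ball bearing, a bright ring 26 mm in diameter and 8 mm thick with a hole, lying flat on the worktop (the flush round holes in the worktop are no parts). Origin: centre of its underside; z up. About 0.05 kg.
- shaft_collar: loose black clamp collar, a ring 26 mm in diameter and 10 mm thick with a hole and a bright screw in its side, lying flat on the worktop. Origin: centre of its underside; z up. About 0.04 kg.
- loupe: loose loupe, not to be used: black waisted cylinder with a glass top, 37 mm in diameter and 40 mm high, shorter than the lens, standing among the parts. Origin: centre of its underside. To be left alone.

How it is judged:
By the outcome, as a careful person would: the job done as asked, in the order asked, and still so for the second after the job is handed in, with the robot touching nothing.
It also fails if it takes over 115 s, if anything falls off the work surface, if the arm or the gripper's body presses on something with over 40 N, if the wrist force passes 120 N, or if a joint passes its speed limit or range.

## Working session

There is one attempt and no reset: what is moved stays moved. The work goes in short steps, Python scripts to look and compute and a tool call to move; the robot and the scene stay as the last step left them, time stands still between calls to the robot, and variables do not carry over. Pictures are saved under pics/ and viewed, and the job is handed in when it is done.

Besides the shell and the picture viewer there is one more tool, called after "Request:" as name(argument=value, ...) on one line, values as JSON. apply_moves: Moves the arm, as the interface text tells. Shifts and turns lie within -1 to 1; 1 stands for 100 mm of shift or 90 degrees of turn. Its arguments: {"type":"object","properties":{"moves":{"type":"array","items":{"type":"number"}}},"required":["moves"]}

```bash
ls; mkdir -p pics; python3 - <<'E'
from cell import r, vision, cut_out
import cv2
for c in ("top","side"):
    d=vision.camera(c); cv2.imwrite(f"pics/{c}0.png",d["img"])
    print(c,d["camera_matrix"].tolist(),d["R"].round(3).tolist(),d["t"].round(3).tolist())
    for n in ["layout_plate","die_box","valve_block","spare_lens","spacer_block","bearing","shaft_collar","loupe"]:
        print(n,[(round(o["score"],2),[int(v) for v in o["location"]],int(o["pixels"].sum())) for o in cut_out(c,n)][:3])
print(r.state())
E
```

```text
pics
top [[531.5198798007593, 0.0, 279.4683842908684], [0.0, 531.5198798007593, 222.56903359218643], [0.0, 0.0, 1.0]] [[0.072, -0.997, 0.001], [-0.976, -0.07, -0.205], [0.204, 0.014, -0.979]] [0.063, 0.515, 1.369]
layout_plate [(0.78, [178, 207], 2445), (0.66, [161, 216], 176)]
die_box [(0.78, [201, 224], 362)]
valve_block [(0.62, [159, 216], 142)]
spare_lens [(0.59, [186, 258], 180)]
spacer_block [(0.69, [365, 185], 161)]
bearing [(0.46, [399, 187], 67)]
shaft_collar [(0.58, [233, 266], 81)]
loupe [(0.55, [335, 191], 154)]
side [[450.8477017249417, 0.0, 276.69432285162156], [0.0, 450.8477017249417, 214.2340295451118], [0.0, 0.0, 1.0]] [[0.866, -0.5, -0.024], [-0.201, -0.303, -0.931], [0.458, 0.811, -0.363]] [-0.396, 0.163, 0.825]
layout_plate [(0.61, [230, 195], 686)]
die_box [(0.53, [236, 200], 189)]
valve_block [(0.57, [224, 182], 93)]
spare_lens [(0.82, [194, 199], 253)]
spacer_block []
bearing []
shaft_collar []
loupe []
{'time': 0.9, 'q': array([ 1.04749493e+00,  4.93603191e-01,  1.34544795e+00, -1.63450840e-05,
        1.30248641e+00, -9.55222126e-02]), 'dq': array([ 1.82249669e-04,  5.78240899e-04,  2.47447652e-04,  7.69802854e-04,
       -9.05446392e-06,  8.48574334e-04]), 'effort': array([ 1.08554006e-03, -8.82012749e+01, -3.84232557e+01, -1.59797478e-04,
        1.07176515e-03,  7.15870124e-05]), 'tool_pos': array([0.25931343, 0.56870351, 0.23129265]), 'tcp_rot': array([6.66828768e-01, 3.06997460e+00, 7.49039366e-05]), 'force': array([ 0.125123  ,  0.2074531 , -0.56357145]), 'torque': array([0.02184069, 0.01425832, 0.01982108]), 'width': 0.08560645821556581}
```

View pics/top0.png

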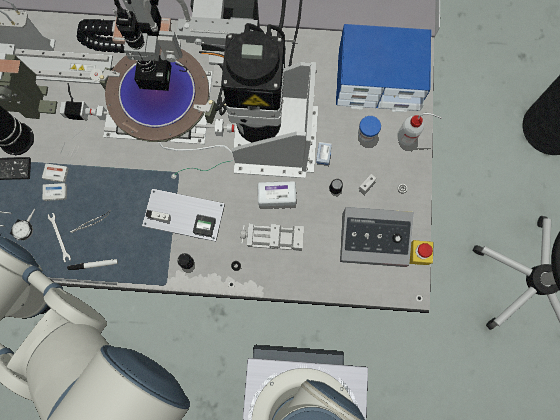

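View pics/side0.png

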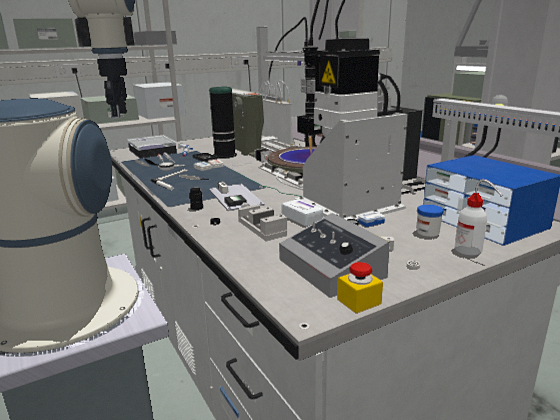

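The top view shows the plate at about (183,214), with the box at its right end (204,225) and the valve block at its left end (158,216). The lens is at (186,261) and the collar at (236,266). The loupe (336,187), spacer (368,183) and bearing (403,188) are behind the control box. Next I measure them.

```bash
cat > h.py <<'E'
from cell import r, vision, cut_out
import cv2, numpy as np
def cloud(d):
    K=d["camera_matrix"];z=d["range_z"].astype(float)
    v,u=np.mgrid[:420,:560]
    P=np.stack([(u-K[0,2])/K[0,0]*z,(v-K[1,2])/K[1,1]*z,z],-1)
    W=(P-d["t"])@d["R"]   # R^T (p-t)
    W[z==0]=np.nan
    return W
def proj(d,X):
    p=(np.asarray(X)@d["R"].T+d["t"])@d["camera_matrix"].T
    return p[...,:2]/p[...,2:]
def ray(d,uv,h):  # pixel -> world at height h
    K=d["camera_matrix"];uv=np.atleast_2d(np.asarray(uv,float))
    dr=np.c_[(uv[:,0]-K[0,2])/K[0,0],(uv[:,1]-K[1,2])/K[1,1],np.ones(len(uv))]@d["R"]
    c=-d["R"].T@d["t"]
    return c+dr*((h-c[2])/dr[:,2])[:,None]
E
python3 - <<'E'
from h import *
np.set_printoptions(precision=4,suppress=True)
d=vision.camera("top");W=cloud(d)
tops={"layout_plate":.006,"die_box":.02,"valve_block":.035,"spare_lens":.058,"spacer_block":.025,"bearing":.008,"shaft_collar":.01,"loupe":.04}
for n,h in tops.items():
    for o in cut_out("top",n)[:1]:
        m=o["pixels"];w=W[m];w=w[~np.isnan(w[:,0])]
        t=w[abs(w[:,2]-h)<.006]
        print(n,"zpct",np.percentile(w[:,2],[5,50,95]),"ntop",len(t),"med",np.median(t,0) if len(t) else None)
        if len(t)>10:
            (c,s,a)=cv2.minAreaRect((t[:,:2]*1000).astype(np.float32)); print("   rect",c,s,a)
        uv=np.argwhere(m)[:,::-1].astype(np.float32)
        g=ray(d,uv,h); (c,s,a)=cv2.minAreaRect((g[:,:2]*1000).astype(np.float32)); print("   raypl rect",c,s,a,"mean",g.mean(0)[:2])
img=d["img"]
cv2.imwrite("pics/z1.png",cv2.resize(img[180:280,130:250],None,fx=6,fy=6,interpolation=cv2.INTER_CUBIC)[:600,:800])
cv2.imwrite("pics/z2.png",cv2.resize(img[165:215,320:420],None,fx=8,fy=8,interpolation=cv2.INTER_CUBIC))
E
```

```text
layout_plate zpct [-0.0007  0.0045  0.01  ] ntop 2056 med [0.5351 0.3733 0.0048]
   rect (523.5620727539062, 368.69873046875) (210.36903381347656, 112.26693725585938) 81.87897491455078
   raypl rect (522.588623046875, 368.8304443359375) (209.8375701904297, 111.7157211303711) 82.52613830566406 mean [0.5285 0.3706]
die_box zpct [0.0073 0.0186 0.024 ] ntop 335 med [0.4941 0.3071 0.019 ]
   rect (494.9739074707031, 307.2121887207031) (53.18893814086914, 52.26089859008789) 81.8568344116211
   raypl rect (494.25482177734375, 306.5205383300781) (56.55067825317383, 56.09553909301758) 82.68465423583984 mean [0.4938 0.307 ]
valve_block zpct [0.0072 0.0256 0.0327] ntop 43 med [0.511  0.43   0.0303]
   rect (512.7752685546875, 434.73028564453125) (58.568973541259766, 17.110403060913086) 78.72577667236328
   raypl rect (508.8742980957031, 432.06561279296875) (68.01272583007812, 21.561641693115234) 81.8331298828125 mean [0.5091 0.4325]
spare_lens zpct [0.0138 0.0189 0.0242] ntop 0 med None
   raypl rect (487.29681396484375, 300.054931640625) (50.85443878173828, 51.5902099609375) 82.1377944946289 m
[... 273 characters left out ...]
2451172, 53.155517578125) 52.37639236450195 mean [ 0.6437 -0.1346]
bearing zpct [-0.0021  0.0063  0.0111] ntop 52 med [ 0.64   -0.236   0.0071]
   rect (641.4679565429688, -236.55569458007812) (21.642017364501953, 23.33094024658203) 52.829139709472656
   raypl rect (641.6690673828125, -235.2530517578125) (23.629182815551758, 22.413816452026367) 1.486448884010315 mean [ 0.641 -0.236]
loupe zpct [0.0068 0.0348 0.0409] ntop 78 med [ 0.6293 -0.048   0.037 ]
   rect (629.81787109375, -47.709590911865234) (27.081201553344727, 28.155118942260742) 6.4369940757751465
   raypl rect (623.533447265625, -46.31684112548828) (37.261966705322266, 30.200536727905273) 2.9873836040496826 mean [ 0.6236 -0.0465]
```

```bash
sleep 1
```

```text
(no output)
```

View pics/z1.png

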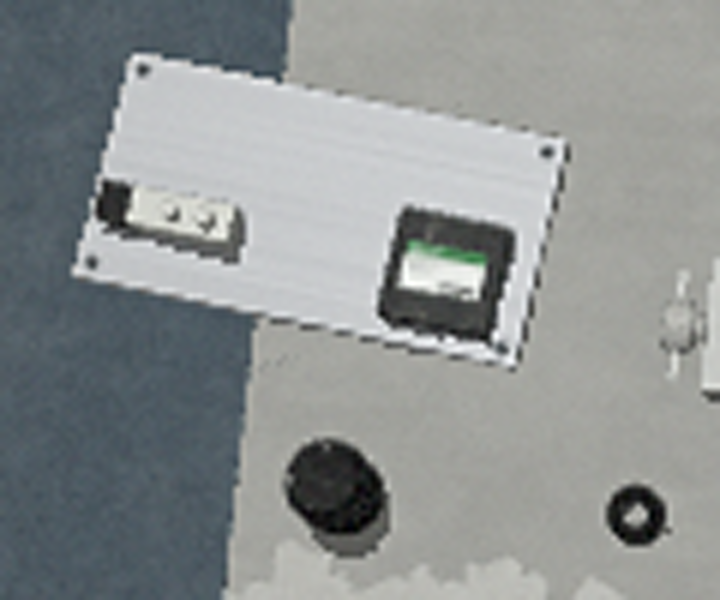

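View pics/z2.png

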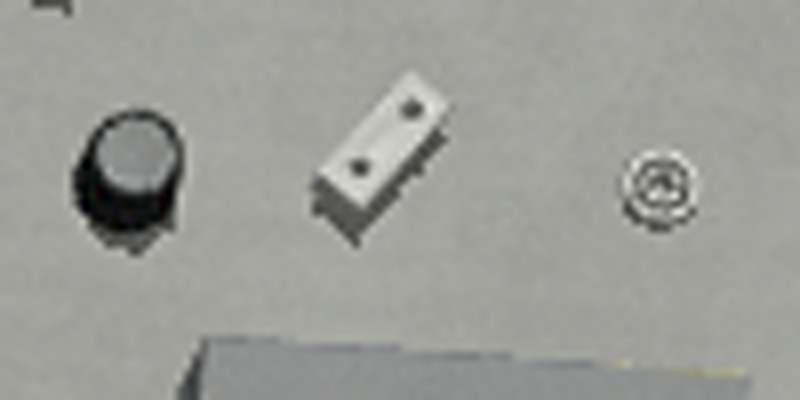

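```bash
python3 - <<'E'
from h import *
np.set_printoptions(precision=4,suppress=True)
for k in range(1):
    d=vision.camera("top");W=cloud(d)
    # plate corners by hand
    c=np.array([(135,53),(568,145),(515,368),(75,272)])/6+[130,180]
    c=c-0.5+0.5/6
    g=ray(d,c,.006);print(g[:,:2],g.mean(0)[:2])
    for a,b in((0,1),(3,2),(0,3),(1,2)):
        v=g[a]-g[b];print(np.linalg.norm(v),np.degrees(np.arctan2(v[1],v[0])))
    o=cut_out("top","layout_plate")[0]
    cn=max(cv2.findContours(o["pixels"].astype(np.uint8),0,1)[0],key=cv2.contourArea)[:,0]
    gg=ray(d,cn,.006)[:,:2]*1000
    R=cv2.minAreaRect(gg.astype(np.float32));print(R)
    cc,s,a=R
    # edge line fits
    for name,(r0,c0,r1,c1),h in (("lens",(240,165,285,210),.058),("collar",(250,222,280,252),.01),("bearing",(178,390,198,415),.008),("loupe",(170,322,205,352),.04)):
        sub=W[r0:r1,c0:c1].reshape(-1,3); q=sub[~np.isnan(sub[:,0])]
        t=q[q[:,2]>h-.006]
        gray=cv2.cvtColor(d["img"],cv2.COLOR_BGR2GRAY)[r0:r1,c0:c1]
        print(name,len(t),"max z",np.percentile(q[:,2],99),"med",np.median(t,0), cv2.minEnclosingCircle((t[:,:2]*1000).astype(np.float32)))
        dk=np.argwhere(gray<70)[:,::-1]+[c0,r0]
        if len(dk)>5:
            gk=ray(d,dk,h)[:,:2];print("   dark at h",gk.mean(0),cv2.minAreaRect((gk*1000).astype(np.float32)))
    for n in("spare_lens","shaft_collar"):
      for cam in("top",):
        print(n,[(round(o["score"],2),o["location"],o["pixels"].sum()) for o in cut_out(cam,n)][:3])
E
```

```text
[[0.5908 0.4634]
 [0.5612 0.2575]
 [0.4548 0.2719]
 [0.4849 0.4784]] [0.5229 0.3678]
0.20804298355531473 81.83311247819759
0.20864000630321683 81.69702473085697
0.10687423987455656 -8.050680200345587
0.10737265645860487 -7.732948642944548
((523.671630859375, 368.1824951171875), (208.87278747558594, 111.85257720947266), 82.31841278076172)
lens 103 max z 0.058604402658058864 med [0.3911 0.344  0.0562] ((390.0448303222656, 343.4129638671875), 16.865127563476562)
   dark at h [0.3872 0.3383] ((387.3959045410156, 338.25506591796875), (37.01397705078125, 39.969966888427734), 4.110899925231934)
collar 92 max z 0.010887112661819359 med [0.393  0.2077 0.0071] ((396.05828857421875, 206.18170166015625), 49.90622329711914)
   dark at h [0.3908 0.2104] ((390.7296447753906, 210.5561065673828), (23.314104080200195, 22.895463943481445), 49.519596099853516)
bearing 133 max z 0.010639048941213843 med [ 0.6421 -0.2336  0.0044] ((642.8453369140625, -238.77450561523438), 41.86712646484375)
loupe 86 max z 0.04108947934479386 med [ 0.6314 -0.05    0.0373] ((631.3636474609375, -48.37321090698242), 16.11800193786621)
   dark at h [ 0.6177 -0.0448] ((623.8589477539062, -47.09775161743164), (34.25244903564453, 43.42353820800781), 67.47369384765625)
spare_lens [(0.76, [188.3, 261.7], np.int64(181)), (0.27, [235.3, 265.1], np.int64(65))]
shaft_collar [(0.47, [234.0, 263.2], np.int64(62))]
```

```bash
python3 - <<'E'
from h import *
np.set_printoptions(precision=4,suppress=True,linewidth=200)
d=vision.camera("top");W=cloud(d);w=W[~np.isnan(W[...,0])]
# height map 30mm cells max z (cm)
xs=np.arange(.32,.92,.03);ys=np.arange(.60,-.40,-.03)
print("x\\y  "+" ".join("%3d"%(y*100) for y in ys))
for x in xs[::-1]:
    row=[]
    for y in ys:
        s=w[(abs(w[:,0]-x)<.015)&(abs(w[:,1]-y)<.015)]
        row.append("%3d"%round(np.percentile(s[:,2],95)*1000) if len(s) else " --")
    print("%.2f"%x," ".join(row))
# control box top
s=w[(abs(w[:,2]-.088)<.02)&(w[:,0]>.35)&(w[:,0]<.66)&(w[:,1]<-.02)&(w[:,1]>-.3)]
print("ctrl",cv2.minAreaRect((s[:,:2]*1000).astype(np.float32)),s.min(0),s.max(0),len(s))
s2=s[s[:,2]>.08];print(s2.max(0))
for y in np.arange(-.26,-.04,.03): 
    q=s[abs(s[:,1]-y)<.015]; print("%.2f"%y, np.percentile(q[:,0],98) if len(q) else None)
e=vision.camera("side")
print(proj(e,[.39,.343,.03]))
u,v=proj(e,[.39,.343,.03]).astype(int)
cv2.imwrite("pics/s1.png",cv2.resize(e["img"][v-35:v+35,u-40:u+60],None,fx=8,fy=8,interpolation=cv2.INTER_CUBIC))
E
```

```text
x\y   60  56  53  50  47  44  41  38  35  32  29  26  23  20  17  14  11   8   5   2   0  -3  -6  -9 -12 -15 -18 -21 -24 -27 -30 -33 -36 -39
0.92  65  63  62  --  -- 378 393  63 379 304 304 304 308 341 327 341 314  --  -1   3   5 137 139 139 138 138 139 139 139 137   4   2  --  --
0.89  68  64  61  --  -- 446 315 316 300 300 299 301  -- 344  -- 347 167  --  --   4   3 136 136 137 137 137 137 138 137 137   3   2  --  --
0.86  63  63  62  61 437 452 317 306  64  63  14  53  --  --  --  -- 223 241 255 255   4   5   6 106 103  79  84 105  91  85   5   2  --  --
0.83  63  63  62  63 395 397 314  62  66  70  64  46 415 441 442 442 414  78 256 257   4   5   3   4  63  65   5   6  93  --   5   3  --  --
0.80  62  64  62  61  63  63  61  63  63  66  43  36 440 441 459 457 440  77 253 257   4   4   4  57  66  66   5  89 156 164 148   4  --  --
0.77  58  62  64  63  62  64  64  62  61  27  40  36 440 443 460 458 440  78 256 256  16   5   4   4  64  62   5  52  94  86   4   3  --  --
0.74  17  57  62  64  63  62  61  62  26  16   7   7 415 440 442 441 435  78 256 256  23  22   4   5   3   3   5 
[... 1699 characters left out ...]
   4   3   3  --  --
0.35  15   6 586   5   5   6   6   4   3   3   4   4   3   3   3   3   3   4   3   2   3   3   4   4   3   3   3   4   3   4   4   1 -792 -795
0.32   3   4 612 617   3   4   3   2   2   3   3   3   3   3   2   3   2   3   4   3   3   2   2   3   3   2   3   3   3   2   3  -2 -792 -791
ctrl ((518.0923461914062, -188.04946899414062), (245.9596710205078, 105.61768341064453), 77.06177520751953) [ 0.4432 -0.2996  0.068 ] [ 0.5604 -0.0702  0.0904] 1715
[ 0.5596 -0.0706  0.0904]
-0.26 0.5571208173929355
-0.23 0.557364236992269
-0.20 0.5578666748085281
-0.17 0.558036682471364
-0.14 0.557791858152711
-0.11 0.5578696225972856
-0.08 0.5585702266678112
-0.05 None
[195.017  197.3814]
```

```bash
sleep 1
```

```text
(no output)
```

View pics/s1.png

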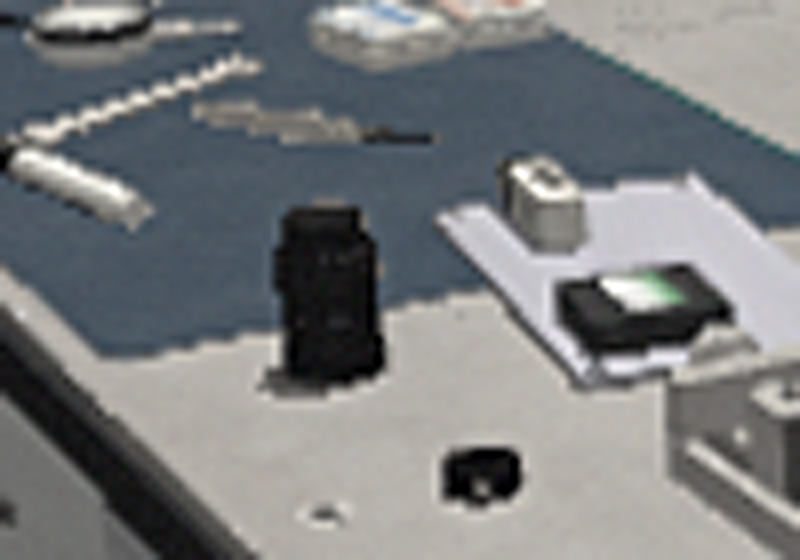

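```bash
cat > ov.py <<'E'
from h import *
def circ(x,y,z,rad): 
    a=np.linspace(0,2*np.pi,60);return np.c_[x+rad*np.cos(a),y+rad*np.sin(a),0*a+z]
def box(x,y,z,yaw,sx,sy):
    c=np.array([[-1,-1],[1,-1],[1,1],[-1,1],[-1,-1]])*[sx/2,sy/2]
    R=np.array([[np.cos(yaw),-np.sin(yaw)],[np.sin(yaw),np.cos(yaw)]]);c=c@R.T+[x,y]
    return np.c_[c,np.full(5,z)]
def draw(d,polys,c0,r0,w,h,f,fn):
    im=cv2.resize(d["img"][r0:r0+h,c0:c0+w],None,fx=f,fy=f,interpolation=cv2.INTER_CUBIC)
    for i,p in enumerate(polys):
        q=((proj(d,p)-[c0,r0]+.5)*f*16).astype(np.int32)
        cv2.polylines(im,[q[:,None]],False,[(0,0,255),(0,255,0),(255,0,255),(255,255,0)][i%4],1,cv2.LINE_AA,4)
    cv2.imwrite("pics/"+fn,im)
E
python3 - <<'E'
from ov import *
d=vision.camera("top");e=vision.camera("side")
Y=np.radians(-8.05)
P=[box(.523,.368,.006,Y,.11,.21),box(.4942,.3064,.020,Y,.054,.053),box(.5122,.4352,.035,Y,.018,.064),circ(.3905,.3435,.0,.019),circ(.3905,.3435,.058,.016),circ(.391,.2095,.01,.013),circ(.391,.2095,.0,.013)]
draw(d,P,130,180,120,100,6,"o1.png"); draw(e,P,155,155,110,85,7,"o2.png")
P=[box(.6455,-.136,.025,np.radians(52.4),.020,.050),box(.6455,-.136,.0,np.radians(52.4),.02,.05),circ(.641,-.236,.008,.013),circ(.641,-.236,0,.013),circ(.6285,-.048,.04,.0185)]
draw(d,P,320,165,100,50,8,"o3.png")
E
sleep 1
```

```text
(no output)
```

View pics/o1.png

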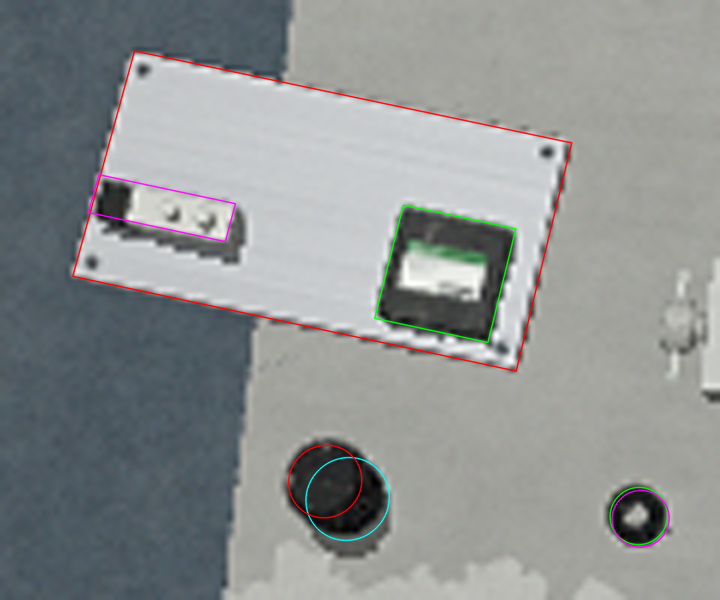

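View pics/o2.png

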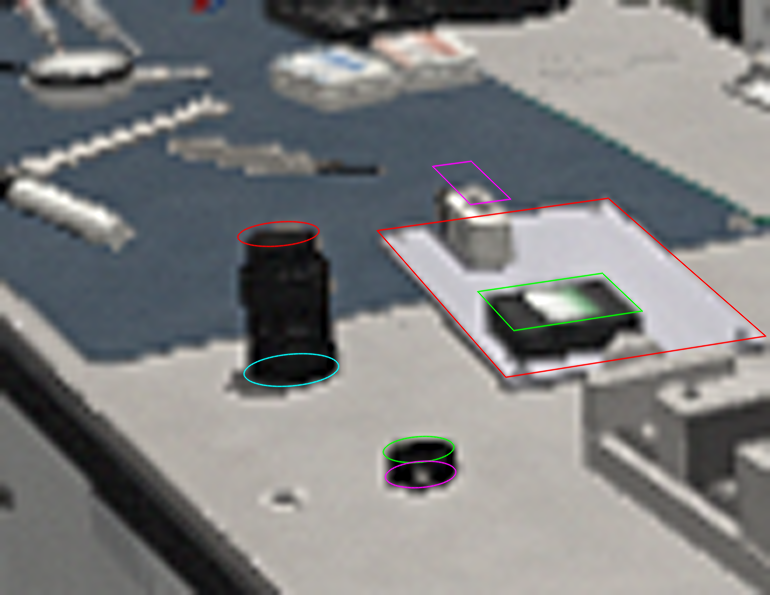

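View pics/o3.png

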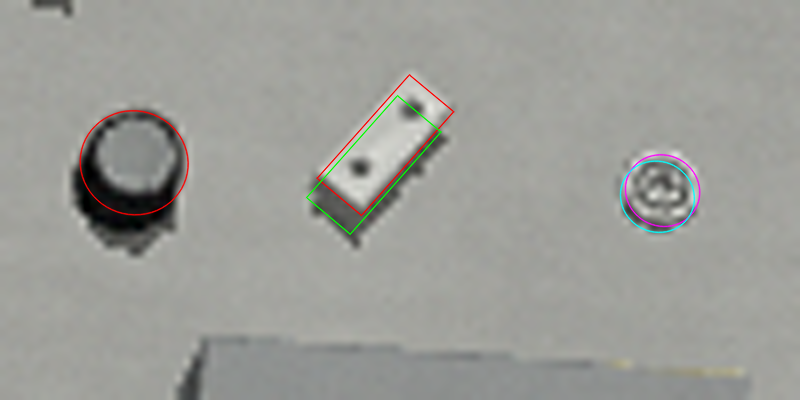

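```bash
cat > plan.py <<'E'
import sys
from h import *
from scipy.spatial.transform import Rotation as Ro
s=r.state();p=s["tool_pos"];R0=Ro.from_rotvec(s["tcp_rot"]).as_matrix()
print("t %.1f tcp %s jaw %.1f width %.4f F %s q %s"%(s["time"],p.round(4),np.degrees(np.arctan2(R0[1,1],R0[0,1])),s["width"],s["force"].round(1),np.degrees(s["q"]).round(0)))
a=[float(v) for v in sys.argv[1:]]
for i in range(0,len(a),4):
    x,y,z,th=a[i:i+4];t=np.radians(th)
    ty=np.array([np.cos(t),np.sin(t),0]);tz=np.array([0,0,-1.]);tx=np.cross(ty,tz)
    R=np.c_[tx,ty,tz]
    rv=Ro.from_matrix(R0.T@R).as_rotvec()/(np.pi/2); sh=R0.T@(np.array([x,y,z])-p)/.1
    print(a[i:i+4],"turn",rv.round(3),"shift",sh.round(3),"rows>=",np.ceil(max(np.linalg.norm(sh)*2,np.linalg.norm(rv)*90/8.59)))
E
python3 plan.py .33 .45 .17 20 .3905 .3435 .12 -8
```

```text
t 1.8 tcp [0.2593 0.5687 0.2313] jaw 65.5 width 0.0851 F [-0.8  0.3  1. ] q [60. 28. 77. -0. 75. -5.]
[0.33, 0.45, 0.17, 20.0] turn [-0.     0.     0.505] shift [-1.136 -0.786  0.613] rows>= 6.0
[0.3905, 0.3435, 0.12, -8.0] turn [-0.     0.     0.817] shift [-2.128 -1.504  1.113] rows>= 9.0
```

Request:
apply_moves(moves=[0,0,0.1,-0.4,-0.3,0.2,0,0,0,0.2,-0.8,-0.55,0.4,0,0,0,0.29,-1,-0.7,0.55,0,0,0,0.38,-1,-0.7,0.55,0,0,0,0.48,-1,-0.7,0.55,0,0,0,0.5,-1,-0.7,0.55,0])

```text
time: 2.35
tool_pos: [0.3215, 0.4633, 0.1762]
tcp_rot: [-1.799, -2.575, 0.0]
force: [1.0, 0.7, -0.2]
width: 0.0853
```

```bash
python3 plan.py .3905 .3435 .12 -8
```

```text
t 2.4 tcp [0.3215 0.4633 0.1762] jaw 20.1 width 0.0853 F [ 1.   0.7 -0.2] q [49. 27. 90.  0. 63. 29.]
[0.3905, 0.3435, 0.12, -8.0] turn [-0.     0.     0.312] shift [-1.362  0.236  0.562] rows>= 4.0
```

Request:
apply_moves(moves=[0,0,0.1,-0.45,0.08,0.18,0,0,0,0.2,-0.9,0.16,0.36,0,0,0,0.3,-1,0.24,0.4,0,0,0,0.312,-1,0.24,0.4,0,0,0,0.312,-1,0.24,0.4,0])

```text
time: 2.85
tool_pos: [0.3788, 0.3772, 0.1361]
tcp_rot: [-2.372, -2.059, 0.0]
force: [-0.5, -0.2, 0.1]
width: 0.0855
```

```bash
python3 plan.py .3905 .3435 .12 -8 .3905 .3435 .012 -8
```

```text
t 2.9 tcp [0.3788 0.3772 0.1361] jaw -8.1 width 0.0855 F [-0.5 -0.2  0.1] q [38. 28. 96.  0. 56. 47.]
[0.3905, 0.3435, 0.12, -8.0] turn [-0.     0.    -0.001] shift [-0.317  0.163  0.161] rows>= 1.0
[0.3905, 0.3435, 0.012, -8.0] turn [-0.     0.    -0.001] shift [-0.317  0.163  1.241] rows>= 3.0
```

Request:
apply_moves(moves=[0,0,0,-0.317,0.163,0.1,0,0,0,0,-0.317,0.163,0.2,0,0,0,0,-0.317,0.163,0.5,0,0,0,0,-0.317,0.163,0.8,0,0,0,0,-0.317,0.163,1.0,0,0,0,0,-0.317,0.163,1.0,0,0,0,0,-0.317,0.163,1.0,0])

```text
time: 3.55
tool_pos: [0.3903, 0.344, 0.0365]
tcp_rot: [-2.371, -2.061, 0.001]
force: [0.3, -0.4, 0.4]
width: 0.0854
```

```bash
python3 plan.py .3905 .3435 .012 -8; python3 - <<'E'
from ov import *
e=vision.camera("side"); d=vision.camera("top")
draw(e,[circ(.3905,.3435,0,.019)],120,120,130,110,6,"a1.png");draw(d,[],130,200,120,90,6,"a2.png")
E
```

```text
t 3.5 tcp [0.3903 0.344  0.0365] jaw -8.0 width 0.0854 F [ 0.3 -0.4  0.4] q [ 35.  36. 103.   0.  41.  43.]
[0.3905, 0.3435, 0.012, -8.0] turn [-0.  0.  0.] shift [-0.004  0.002  0.245] rows>= 1.0
```

View pics/a1.png

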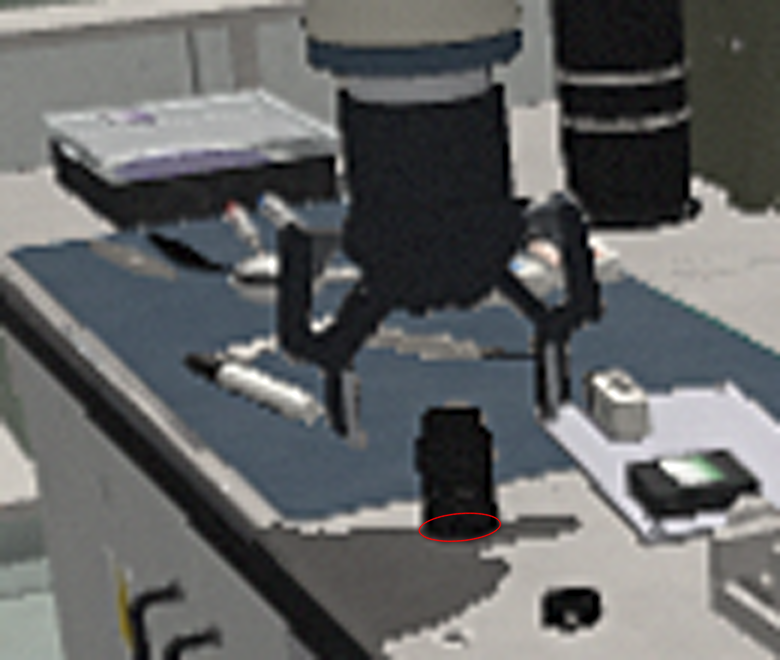

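Fingers straddle the lens (side view: fingers at x 345 and 553, lens at 457). Next I descend and grip.

Request:
apply_moves(moves=[0,0,0,0,0,0.24,0,0,0,0,0,0.24,0,0,0,0,0,0.24,0.3,0,0,0,0,0.24,0.6,0,0,0,0,0.24,1,0,0,0,0,0.24,1,0,0,0,0,0.24,1,0,0,0,0,0.24,1])

```text
time: 4.35
tool_pos: [0.3872, 0.344, 0.016]
tcp_rot: [-2.421, -1.639, 0.033]
force: [-1.9, -0.8, 0.5]
width: 0.059
```

Request:
apply_moves(moves=[0,0,0,0,0,0,1,0,0,0,0,0,0,1,0,0,0,0,0,0,1])

```text
time: 4.65
tool_pos: [0.3874, 0.3443, 0.017]
tcp_rot: [-2.422, -1.64, 0.03]
force: [-0.1, 0.2, -1.2]
width: 0.0356
```

```bash
python3 plan.py .3905 .3435 .1 -8 .5032 .3708 .1 -8 .5032 .3708 .02 -8; python3 - <<'E'
from ov import *
e=vision.camera("side"); d=vision.camera("top")
draw(e,[circ(.3905,.3435,0,.019)],120,120,130,110,6,"a3.png");draw(d,[],130,200,120,90,6,"a4.png")
E
```

```text
t 4.7 tcp [0.3874 0.3443 0.017 ] jaw -21.2 width 0.0356 F [-0.1  0.2 -1.2] q [ 27.  39. 103.  18.  42.  35.]
[0.3905, 0.3435, 0.1, -8.0] turn [-0.113 -0.081 -0.153] shift [ 0.09  -0.126 -0.816] rows>= 3.0
[0.5032, 0.3708, 0.1, -8.0] turn [-0.113 -0.081 -0.153] shift [ 0.768  0.808 -0.926] rows>= 3.0
[0.5032, 0.3708, 0.02, -8.0] turn [-0.113 -0.081 -0.153] shift [ 0.685  0.96  -0.145] rows>= 3.0
```

View pics/a3.png

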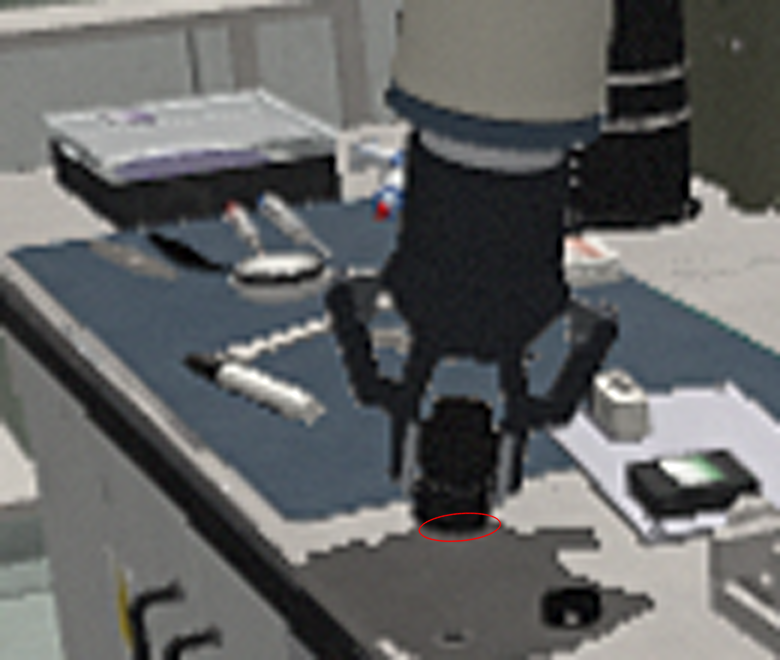

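```bash
python3 - <<'E'
from h import *
s=r.state()
np.set_printoptions(precision=3,suppress=True)
print(s)
E
```

```text
{'time': 4.75, 'q': array([0.473, 0.681, 1.803, 0.322, 0.732, 0.604]), 'dq': array([ 0.001,  0.005, -0.001,  0.005,  0.001, -0.007]), 'effort': array([ -0.643, -82.091, -15.916,   0.975,   0.739,   0.051]), 'tool_pos': array([0.387, 0.345, 0.017]), 'tcp_rot': array([-2.421, -1.641,  0.031]), 'force': array([-0.404,  0.593, -0.987]), 'torque': array([-0.132, -0.114, -0.009]), 'width': 0.03516986434314344}
```

View pics/a4.png

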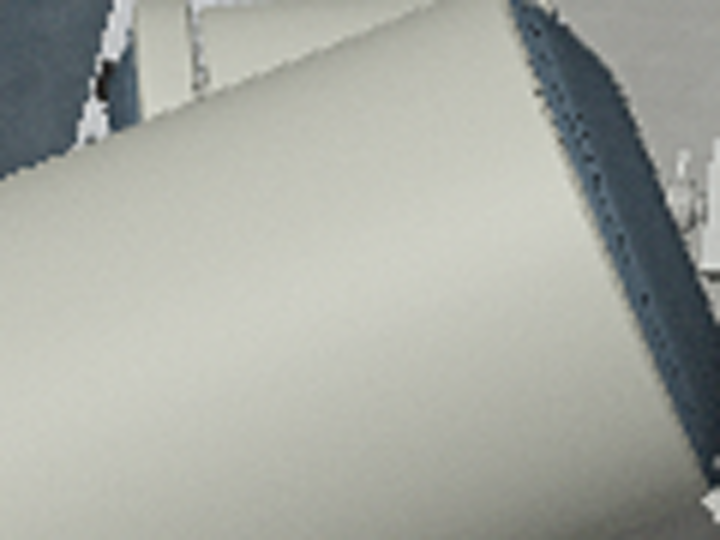

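The arm holds with no outside force, but the tool is turned and tilted about 12°, which I didn't command. I'll open, straighten up and grip again.

Request:
apply_moves(moves=[0,0,0,0,0,0,0,0,0,0,0,0,0,0,0,0,0,0,0,0,0,0,0,0,0,0,0,0,0,0,0,0,0,0,0,0,0,0,0,0,0,0])

```text
time: 5.35
tool_pos: [0.3871, 0.3445, 0.0168]
tcp_rot: [-2.421, -1.641, 0.031]
force: [-0.6, 0.4, 0.6]
width: 0.0855
```

```bash
python3 plan.py .3905 .3435 .03 -8;  python3 - <<'E'
from ov import *
e=vision.camera("side"); 
draw(e,[circ(.3905,.3435,0,.019)],120,120,130,110,6,"a5.png")
E
```

```text
t 5.3 tcp [0.3871 0.3445 0.0168] jaw -21.2 width 0.0855 F [-0.6  0.4  0.6] q [ 27.  39. 103.  18.  42.  35.]
[0.3905, 0.3435, 0.03, -8.0] turn [-0.113 -0.081 -0.152] shift [ 0.018  0.009 -0.135] rows>= 3.0
```

View pics/a5.png

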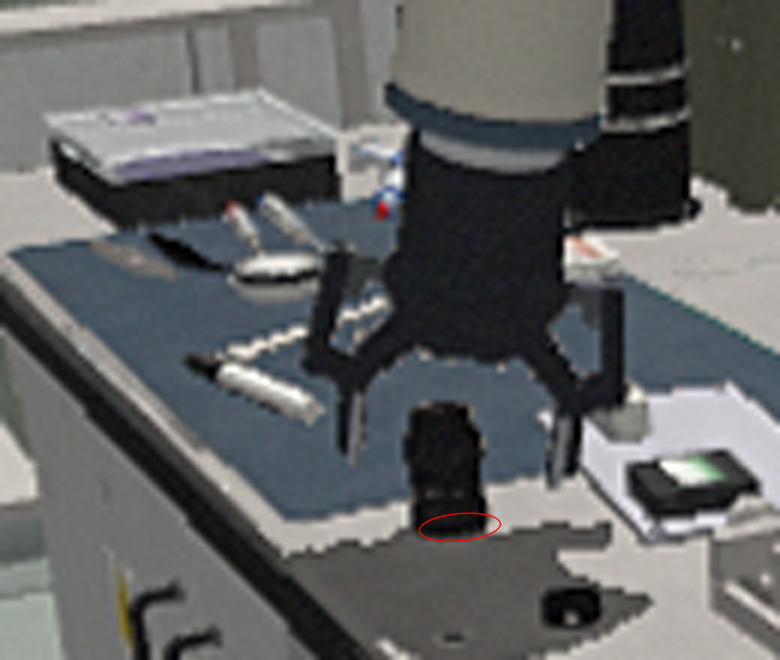

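Request:
apply_moves(moves=[0,0,0,0,0,-0.3,0,0,0,0,0,0,-0.6,0,-0.04,-0.03,-0.05,0.02,0.01,-0.8,0,-0.08,-0.06,-0.1,0.02,0.01,-0.8,0,-0.113,-0.081,-0.152,0.02,0.01,-0.8,0,-0.113,-0.081,-0.152,0.02,0.01,-0.8,0,-0.113,-0.081,-0.152,0.02,0.01,-0.8,0])

```text
time: 6.1
tool_pos: [0.3994, 0.3328, 0.0948]
tcp_rot: [-2.371, -2.058, 0.002]
force: [0.8, 0.1, 0.4]
width: 0.0855
```

```bash
python3 plan.py .30 .45 .12 -8
```

```text
t 6.1 tcp [0.3994 0.3328 0.0948] jaw -8.1 width 0.0855 F [0.8 0.1 0.4] q [ 33.  31. 100.   0.  49.  41.]
[0.3, 0.45, 0.12, -8.0] turn [-0.002 -0.    -0.001] shift [ 1.02  -1.15  -0.249] rows>= 4.0
```

Request:
apply_moves(moves=[0,0,0,0.3,-0.35,-0.2,0,0,0,0,0.6,-0.7,-0.3,0,0,0,0,0.9,-1,-0.3,0,0,0,0,0.9,-1,-0.3,0,0,0,0,0.9,-1,-0.3,0])

```text
time: 6.6
tool_pos: [0.3129, 0.4361, 0.1248]
tcp_rot: [-2.371, -2.056, 0.004]
force: [-0.1, -0.6, -0.6]
width: 0.0854
```

```bash
cat > seelens.py <<'E'
from ov import *
d=vision.camera("top");e=vision.camera("side");W=cloud(d)
sub=W[235:290,160:215].reshape(-1,3);q=sub[~np.isnan(sub[:,0])];t=q[(q[:,2]>.052)&(q[:,2]<.065)]
print(len(t),np.median(t,0),cv2.minEnclosingCircle((t[:,:2]*1000).astype(np.float32)))
c=np.array(cv2.minEnclosingCircle((t[:,:2]*1000).astype(np.float32))[0])/1000
P=[circ(*c,0,.019),circ(*c,.058,.016)]
draw(d,P,130,200,120,90,6,"b2.png");draw(e,P,155,155,110,85,7,"b1.png")
for cam in("top","side"):
    o=cut_out(cam,"spare_lens")[:1]
    for x in o: print(cam,x["score"],x["location"],x["pixels"].sum())
E
python3 seelens.py; python3 plan.py
```

```text
99 [0.3885836  0.35091928 0.0563152 ] ((388.1920471191406, 351.3565368652344), 15.32880687713623)
side 0.61 [233.1, 193.2] 475
t 6.8 tcp [0.3139 0.435  0.1249] jaw -8.2 width 0.0855 F [ 0.3 -0.5  0.2] q [48. 29. 96.  0. 55. 56.]
```

View pics/b2.png

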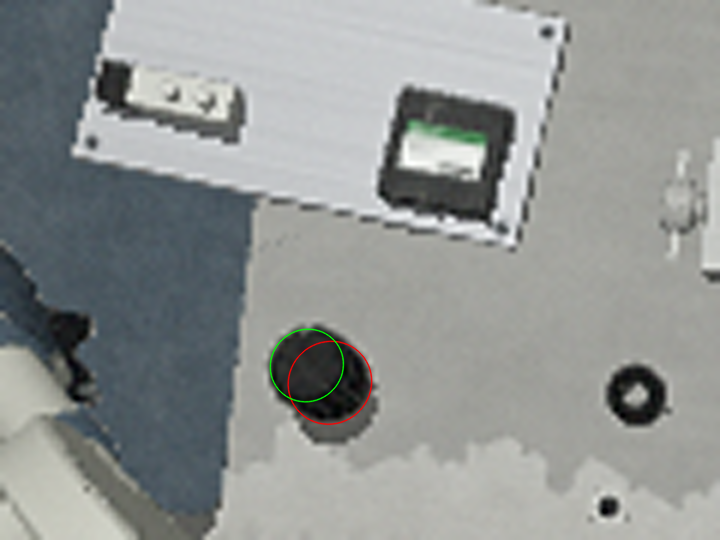

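View pics/b1.png

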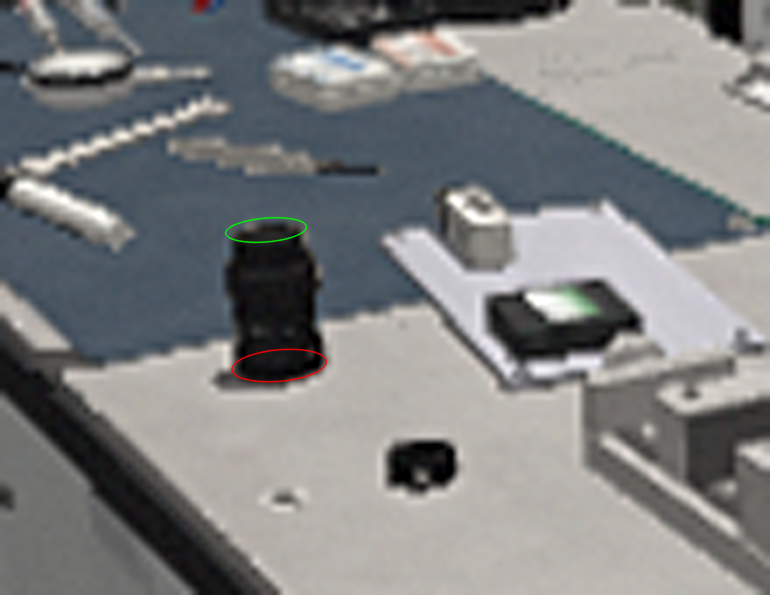

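```bash
python3 plan.py .3885 .351 .1 -8
```

```text
t 6.8 tcp [0.3139 0.435  0.1249] jaw -8.2 width 0.0855 F [ 0.3 -0.5  0.2] q [48. 29. 96.  0. 55. 56.]
[0.3885, 0.351, 0.1, -8.0] turn [-0.002 -0.    -0.003] shift [-0.725  0.859  0.246] rows>= 3.0
```

Request:
apply_moves(moves=[0,0,0,-0.25,0.29,0.08,0,0,0,0,-0.5,0.58,0.16,0,0,0,0,-0.725,0.859,0.25,0,0,0,0,-0.725,0.859,0.25,0,0,0,0,-0.725,0.859,0.25,0,0,0,0,-0.725,0.859,0.5,0,0,0,0,-0.725,0.859,0.75,0,0,0,0,-0.725,0.859,0.75,0])

```text
time: 7.6
tool_pos: [0.3868, 0.3505, 0.0477]
tcp_rot: [-2.373, -2.055, 0.009]
force: [0.6, -0.3, 0.1]
width: 0.0854
```

```bash
python3 plan.py .3885 .351 .016 -8
```

```text
t 7.6 tcp [0.3868 0.3505 0.0477] jaw -8.2 width 0.0854 F [ 0.6 -0.3  0.1] q [ 36.  35. 102.   0.  43.  44.]
[0.3885, 0.351, 0.016, -8.0] turn [-0.004  0.002 -0.002] shift [0.008 0.018 0.317] rows>= 1.0
```

Request:
apply_moves(moves=[-0.004,0.002,-0.002,0.01,0.02,0.15,0,-0.004,0.002,-0.002,0.01,0.02,0.3,0,-0.004,0.002,-0.002,0.01,0.02,0.32,0,-0.004,0.002,-0.002,0.01,0.02,0.32,0])

```text
time: 8.0
tool_pos: [0.3886, 0.3515, 0.0164]
tcp_rot: [-2.371, -2.06, -0.001]
force: [0.1, -0.5, 0.2]
width: 0.0854
```

```bash
python3 plan.py .3885 .351 .016 -8
```

```text
t 8.0 tcp [0.3886 0.3515 0.0164] jaw -8.0 width 0.0854 F [ 0.1 -0.5  0.2] q [ 36.  38. 103.   0.  39.  44.]
[0.3885, 0.351, 0.016, -8.0] turn [ 0. -0. -0.] shift [-0.005 -0.001  0.004] rows>= 1.0
```

Request:
apply_moves(moves=[0,0,0,0,0,0,1,0,0,0,0,0,0,1,0,0,0,0,0,0,1,0,0,0,0,0,0,1,0,0,0,0,0,0,1,0,0,0,0,0,0,1,0,0,0,0,0,0,1])

```text
time: 8.7
tool_pos: [0.3888, 0.3517, 0.0171]
tcp_rot: [-2.371, -2.06, -0.002]
force: [-3.4, -0.5, 12.6]
width: 0.0355
```

```bash
python3 plan.py .3885 .351 .1 -8
```

```text
t 8.7 tcp [0.3888 0.3517 0.0171] jaw -8.0 width 0.0355 F [-3.4 -0.5 12.6] q [ 36.  38. 103.   0.  39.  44.]
[0.3885, 0.351, 0.1, -8.0] turn [ 0.    -0.001 -0.   ] shift [-0.006 -0.001 -0.829] rows>= 2.0
```

Request:
apply_moves(moves=[0,0,0,0,0,-0.2,1,0,0,0,0,0,-0.5,1,0,0,0,0,0,-0.7,1,0,0,0,0,0,-0.7,1,0,0,0,0,0,-0.7,1])

```text
time: 9.2
tool_pos: [0.3887, 0.3516, 0.0871]
tcp_rot: [-2.371, -2.06, -0.003]
force: [-0.4, 0.1, -1.3]
width: 0.0357
```

```bash
python3 plan.py .5032 .3708 .087 -8 .5032 .3708 .03 -8; python3 - <<'E'
from ov import *
e=vision.camera("side"); 
draw(e,[],120,120,130,110,6,"c1.png")
E
```

```text
t 9.2 tcp [0.3887 0.3516 0.0871] jaw -8.0 width 0.0357 F [-0.4  0.1 -1.3] q [ 36.  31. 100.   0.  48.  44.]
[0.5032, 0.3708, 0.087, -8.0] turn [ 0.001 -0.001 -0.   ] shift [0.35  1.107 0.003] rows>= 3.0
[0.5032, 0.3708, 0.03, -8.0] turn [ 0.001 -0.001 -0.   ] shift [0.349 1.106 0.573] rows>= 3.0
```

View pics/c1.png

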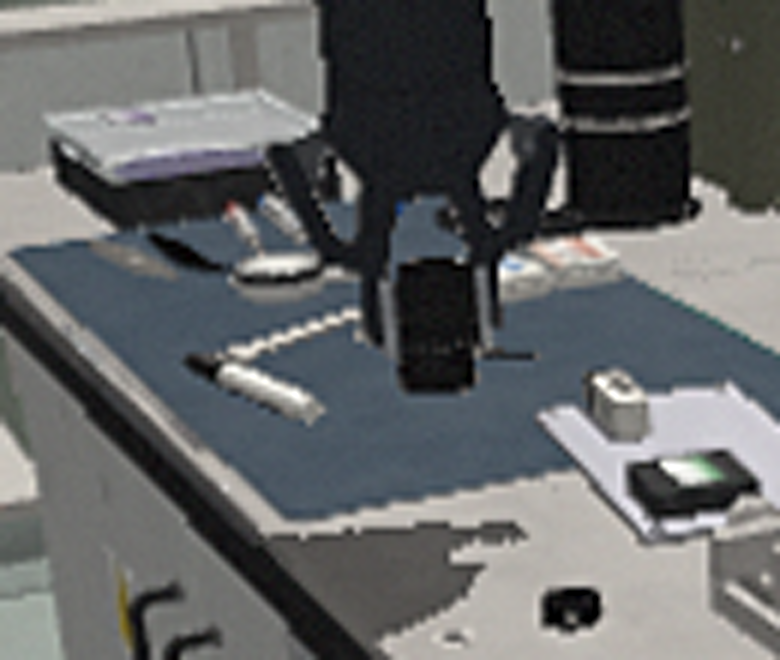

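Request:
apply_moves(moves=[0,0,0,0.12,0.36,0,1,0,0,0,0.24,0.7,0,1,0,0,0,0.35,1,0,1,0,0,0,0.35,1,0,1,0,0,0,0.35,1,0.1,1,0,0,0,0.35,1,0.2,1,0,0,0,0.35,1,0.2,1])

```text
time: 9.95
tool_pos: [0.4903, 0.3712, 0.0642]
tcp_rot: [-2.37, -2.06, 0.005]
force: [0.5, -0.0, -1.9]
width: 0.0353
```

```bash
python3 plan.py .5032 .3708 .045 -8.05
```

```text
t 9.9 tcp [0.4903 0.3712 0.0642] jaw -8.0 width 0.0353 F [ 0.5 -0.  -1.9] q [32. 39. 88.  0. 54. 40.]
[0.5032, 0.3708, 0.045, -8.05] turn [-0.002  0.001  0.   ] shift [0.015 0.129 0.192] rows>= 1.0
```

Request:
apply_moves(moves=[-0.002,0.001,0,0.015,0.129,0,1,-0.002,0.001,0,0.015,0.129,0.1,1,-0.002,0.001,0,0.015,0.129,0.25,1,-0.002,0.001,0,0.015,0.129,0.35,1,-0.002,0.001,0,0.015,0.129,0.35,1])

```text
time: 10.45
tool_pos: [0.5019, 0.3702, 0.0271]
tcp_rot: [-2.371, -2.061, 0.005]
force: [-0.4, -0.5, -0.6]
width: 0.0356
```

```bash
python3 plan.py .5032 .3708 .0235 -8.05; python3 - <<'E'
from ov import *
e=vision.camera("side"); Y=np.radians(-8.05)
draw(e,[box(.523,.368,.006,Y,.11,.21),circ(.5032,.3708,.006,.019)],155,120,130,110,6,"c2.png")
E
```

```text
t 10.4 tcp [0.5019 0.3702 0.0271] jaw -8.0 width 0.0356 F [-0.4 -0.5 -0.6] q [31. 42. 87. -0. 51. 39.]
[0.5032, 0.3708, 0.0235, -8.05] turn [-0.002  0.001  0.001] shift [0.008 0.012 0.036] rows>= 1.0
```

View pics/c2.png

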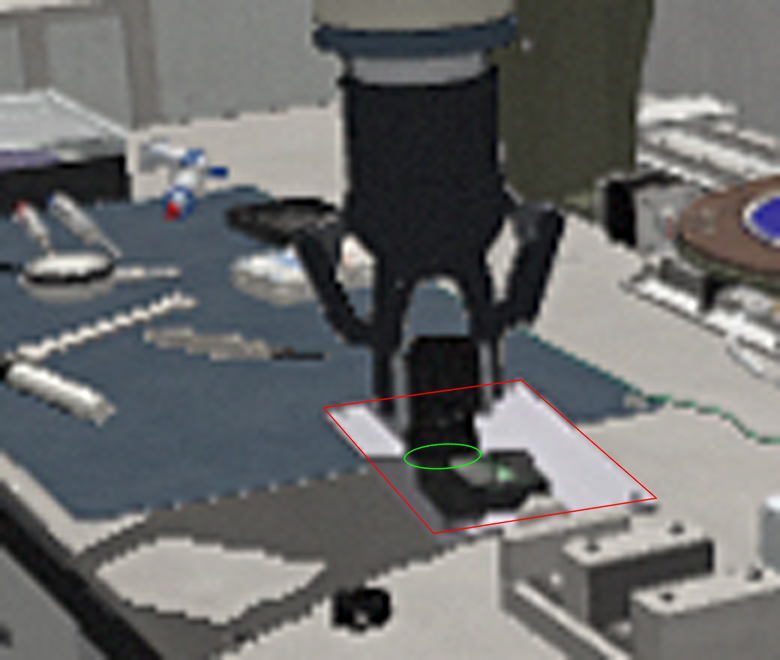

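Request:
apply_moves(moves=[-0.002,0.001,0,0.008,0.012,0.02,1,-0.002,0.001,0,0.008,0.012,0.036,1,-0.002,0.001,0,0.008,0.012,0.036,1,-0.002,0.001,0,0.008,0.012,0.036,1])

```text
time: 10.9
tool_pos: [0.5038, 0.3712, 0.0247]
tcp_rot: [2.37, 2.06, 0.002]
force: [-0.2, -0.5, -1.7]
width: 0.0355
```

Request:
apply_moves(moves=[0,0,0,0,0,0,0.4,0,0,0,0,0,0,0,0,0,0,0,0,0,0,0,0,0,0,0,0,0])

```text
time: 11.3
tool_pos: [0.5038, 0.3712, 0.0248]
tcp_rot: [2.37, 2.06, 0.002]
force: [0.0, 0.1, 0.1]
width: 0.0855
```

```bash
python3 plan.py .5032 .3708 .12 -8.05
```

```text
t 11.3 tcp [0.5038 0.3712 0.0248] jaw -8.0 width 0.0855 F [0.  0.1 0.1] q [31. 42. 87. -0. 50. 39.]
[0.5032, 0.3708, 0.12, -8.05] turn [ 0.001 -0.     0.001] shift [-0.004 -0.004 -0.952] rows>= 2.0
```

Request:
apply_moves(moves=[0,0,0,0,0,-0.4,0,0,0,0,0,0,-0.9,0,0,0,0,0,0,-1,0,0,0,0,0.4,-0.2,-1,0,0,0,0,0.8,-0.4,-1,0,0,0,0,1,-0.5,-1,0])

```text
time: 11.9
tool_pos: [0.4669, 0.48, 0.1249]
tcp_rot: [2.369, 2.062, 0.004]
force: [0.2, -0.3, -0.4]
width: 0.0855
```

```bash
python3 plan.py .45 .15 .2 -20
```

```text
t 11.9 tcp [0.4669 0.48   0.1249] jaw -7.9 width 0.0855 F [ 0.2 -0.3 -0.4] q [41. 38. 77. -0. 65. 49.]
[0.45, 0.15, 0.2, -20.0] turn [ 0.001 -0.001  0.134] shift [-3.29   0.29  -0.755] rows>= 7.0
```

Request:
apply_moves(moves=[0,0,0.05,-0.45,0.05,-0.2,0,0,0,0.1,-0.9,0.1,-0.5,0,0,0,0.13,-1,0.1,-0.7,0,0,0,0.13,-1,0.1,-0.7,0])

```text
time: 12.3
tool_pos: [0.4638, 0.3785, 0.1977]
tcp_rot: [2.57, 1.806, 0.011]
force: [0.1, 0.0, -0.4]
width: 0.0851
```

Request:
apply_moves(moves=[0,0,0,-0.5,0,0,0,0,0,0,-1,0,0,0,0,0,0,-1,0,0,0])

```text
time: 12.6
tool_pos: [0.4268, 0.2803, 0.1964]
tcp_rot: [2.571, 1.804, 0.004]
force: [-0.0, 0.4, 0.5]
width: 0.0855
```

Request:
apply_moves(moves=[0,0,0,-0.5,0,0,0,0,0,0,-1,0,0,0,0,0,0,-1,0,0,0])

```text
time: 12.9
tool_pos: [0.3902, 0.1831, 0.1956]
tcp_rot: [2.572, 1.804, -0.001]
force: [0.2, 0.3, 0.4]
width: 0.085
```

Request:
apply_moves(moves=[0,0,0,-0.5,0,0,0,0,0,0,-1,0,0,0,0,0,0,-1,0,0,0])

```text
time: 13.2
tool_pos: [0.3543, 0.0862, 0.1952]
tcp_rot: [-2.574, -1.8, 0.004]
force: [0.1, -0.1, 0.8]
width: 0.0853
```

```bash
python3 plan.py .55 -.1 .2 -38 .6455 -.136 .15 -38 
```

```text
t 13.2 tcp [0.3543 0.0862 0.1952] jaw -20.1 width 0.0853 F [ 0.1 -0.1  0.8] q [  4.  10. 114.  -0.  56.  24.]
[0.55, -0.1, 0.2, -38.0] turn [-0.001  0.002  0.199] shift [-1.077  2.477 -0.049] rows>= 6.0
[0.6455, -0.136, 0.15, -38.0] turn [-0.001  0.002  0.199] shift [-1.087  3.498  0.449] rows>= 8.0
```

Request:
apply_moves(moves=[0,0,0.09,-0.3,0.4,0,0,0,0,0.18,-0.6,0.8,0,0,0,0,0.2,-0.9,1,0,0,0,0,0.2,-0.9,1,0,0])

```text
time: 13.6
tool_pos: [0.42, -0.0358, 0.1951]
tcp_rot: [2.825, 1.369, -0.002]
force: [-0.3, 0.6, -0.1]
width: 0.0855
```

```bash
python3 plan.py .6455 -.136 .15 -38 ; python3 - <<'E'
from ov import *
e=vision.camera("side");d=vision.camera("top"); Y=np.radians(-8.05);W=cloud(d)
draw(d,[box(.523,.368,.006,Y,.11,.21),circ(.5032,.3708,.006,.019),circ(.5032,.3708,.064,.016)],130,180,120,100,6,"c3.png")
m=(W[...,2]>.057)&(W[...,2]<.072)&(abs(W[...,0]-.5032)<.03)&(abs(W[...,1]-.3708)<.03)
t=W[m];print(len(t),np.median(t,0),cv2.minEnclosingCircle((t[:,:2]*1000).astype(np.float32)))
draw(d,[],310,155,110,70,7,"c4.png")
E
```

```text
t 13.6 tcp [ 0.42   -0.0358  0.1951] jaw -38.3 width 0.0855 F [-0.3  0.6 -0.1] q [-13.  15. 107.  -0.  58.  25.]
[0.6455, -0.136, 0.15, -38.0] turn [ 0.001  0.001 -0.003] shift [0.612 2.39  0.452] rows>= 6.0
103 [0.50340738 0.37050056 0.06186315] ((502.73785400390625, 370.47607421875), 16.31973648071289)
```

View pics/c3.png

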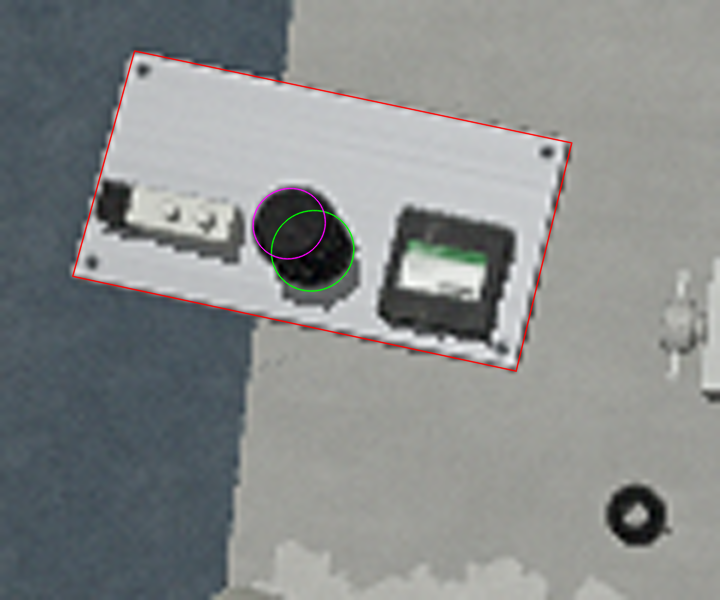

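View pics/c4.png

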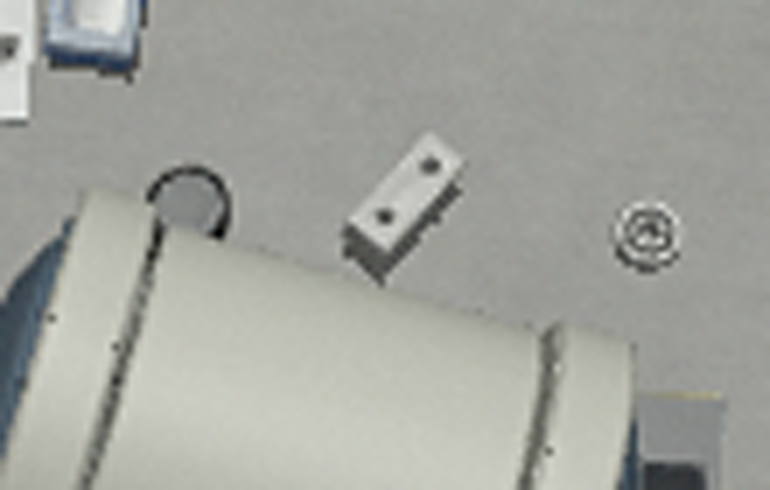

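The lens stands at (0.5034, 0.3705), on target. Next is the spacer.

Request:
apply_moves(moves=[0,0,0,0.12,0.48,0,0,0,0,0,0.24,0.95,0,0,0,0,0,0.26,1,0,0])

```text
time: 14.0
tool_pos: [0.5173, -0.0744, 0.1946]
tcp_rot: [2.822, 1.375, -0.0]
force: [0.9, 0.5, -0.0]
width: 0.0855
```

Request:
apply_moves(moves=[0,0,0,0.12,0.48,0,0,0,0,0,0.24,0.95,0,0,0,0,0,0.26,1,0,0,0,0,0,0.26,1,0,0])

```text
time: 14.4
tool_pos: [0.6129, -0.1142, 0.194]
tcp_rot: [2.822, 1.378, -0.001]
force: [-1.0, 0.4, 0.5]
width: 0.0853
```

```bash
python3 plan.py .6455 -.136 .12 -38 
```

```text
t 14.4 tcp [ 0.6129 -0.1142  0.194 ] jaw -37.9 width 0.0853 F [-1.   0.4  0.5] q [-16.  30.  80.  -0.  70.  22.]
[0.6455, -0.136, 0.12, -38.0] turn [0.001 0.001 0.001] shift [0.029 0.39  0.74 ] rows>= 2.0
```

Request:
apply_moves(moves=[0,0,0,0.03,0.39,0.1,0,0,0,0,0.03,0.39,0.3,0,0,0,0,0.03,0.39,0.6,0,0,0,0,0.03,0.39,1,0,0,0,0,0.03,0.39,1,0,0,0,0,0.03,0.39,1,0,0,0,0,0.03,0.39,1,0])

```text
time: 15.1
tool_pos: [0.6463, -0.1356, 0.0963]
tcp_rot: [2.82, 1.378, 0.002]
force: [-0.7, -0.3, -0.4]
width: 0.0856
```

```bash
python3 plan.py .6455 -.136 .03 -37.8;python3 plan.py .6455 -.136 .002 -37.8; python3 - <<'E'
from ov import *
d=vision.camera("top")
draw(d,[],310,120,110,100,6,"d1.png")
e=vision.camera("side")
draw(e,[],340,180,130,100,6,"d2.png")
E
```

```text
t 15.1 tcp [ 0.6463 -0.1356  0.0963] jaw -37.9 width 0.0856 F [-0.7 -0.3 -0.4] q [-17.  39.  80.  -0.  61.  21.]
[0.6455, -0.136, 0.03, -37.8] turn [ 0.002  0.    -0.001] shift [-0.008 -0.006  0.663] rows>= 2.0
t 15.1 tcp [ 0.6463 -0.1356  0.0963] jaw -37.9 width 0.0856 F [-0.7 -0.3 -0.4] q [-17.  39.  80.  -0.  61.  21.]
[0.6455, -0.136, 0.002, -37.8] turn [ 0.002  0.    -0.001] shift [-0.008 -0.006  0.943] rows>= 2.0
```

View pics/d1.png

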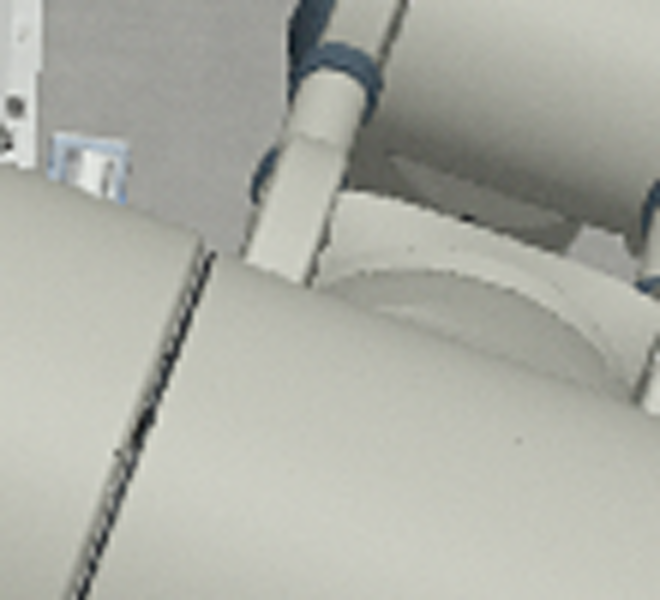

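View pics/d2.png

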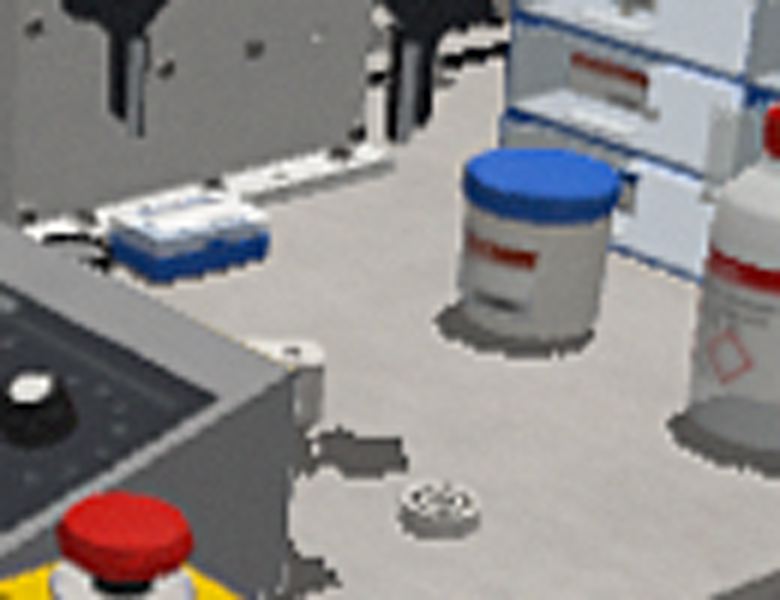

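Request:
apply_moves(moves=[0.002,0,0,-0.008,-0.006,0.2,0,0.002,0,0,-0.008,-0.006,0.5,0,0.002,0,0,-0.008,-0.006,0.75,0,0.002,0,0,-0.008,-0.006,0.88,0,0.002,0,0,-0.008,-0.006,0.93,0,0.002,0,0,-0.008,-0.006,0.93,0,0.002,0,0,-0.008,-0.006,0.93,0])

```text
time: 15.9
tool_pos: [0.6465, -0.1366, 0.0044]
tcp_rot: [2.821, 1.378, 0.002]
force: [0.1, 0.3, -0.2]
width: 0.0854
```

```bash
python3 plan.py .6455 -.136 .002 -37.8
```

```text
t 15.9 tcp [ 0.6465 -0.1366  0.0044] jaw -37.9 width 0.0854 F [ 0.1  0.3 -0.2] q [-17.  46.  82.  -0.  51.  21.]
[0.6455, -0.136, 0.002, -37.8] turn [ 0.001 -0.    -0.001] shift [-0.001 -0.012  0.024] rows>= 1.0
```

Request:
apply_moves(moves=[0,0,0,0,-0.01,0.03,0,0,0,0,0,-0.01,0.03,1,0,0,0,0,-0.01,0.03,1,0,0,0,0,-0.01,0.03,1,0,0,0,0,-0.01,0.03,1,0,0,0,0,-0.01,0.03,1,0,0,0,0,-0.01,0.03,1])

```text
time: 16.6
tool_pos: [0.6459, -0.136, 0.002]
tcp_rot: [2.821, 1.378, 0.003]
force: [-2.6, 0.8, 8.1]
width: 0.0487
```

```bash
python3 plan.py .6455 -.136 .002 -37.8
```

```text
t 16.6 tcp [ 0.6459 -0.136   0.002 ] jaw -37.9 width 0.0487 F [-2.6  0.8  8.1] q [-17.  46.  83.  -0.  51.  21.]
[0.6455, -0.136, 0.002, -37.8] turn [ 0.002 -0.001 -0.001] shift [-0.002 -0.004  0.   ] rows>= 1.0
```

Request:
apply_moves(moves=[0,0,0,0,0,-0.2,1,0,0,0,0,0,-0.6,1,0,0,0,0,0,-1,1,0,0,0,0,0,-1,1])

```text
time: 17.0
tool_pos: [0.6485, -0.1368, 0.1075]
tcp_rot: [2.816, 1.376, 0.013]
force: [0.3, -0.3, -1.3]
width: 0.0491
```

Request:
apply_moves(moves=[0,0,0,0,0,-0.4,1,0,0,0,0,-0.1,-0.8,1,0,0,0,-0.12,-0.5,-1,1,0,0,0,-0.25,-1,-1,1,0,0,0,-0.25,-1,-1,1])

```text
time: 17.5
tool_pos: [0.5463, -0.092, 0.2054]
tcp_rot: [2.819, 1.379, 0.005]
force: [0.6, 0.1, -1.1]
width: 0.0488
```

```bash
python3 plan.py .48 .05 .2 -60; python3 - <<'E'
from ov import *
e=vision.camera("side")
draw(e,[],240,100,130,100,6,"d3.png")
E
```

```text
t 17.5 tcp [ 0.5463 -0.092   0.2054] jaw -37.9 width 0.0488 F [ 0.6  0.1 -1.1] q [-16.  24.  89.  -0.  66.  22.]
[0.48, 0.05, 0.2, -60.0] turn [ 0.002 -0.001  0.246] shift [ 0.714 -1.396  0.05 ] rows>= 4.0
```

View pics/d3.png

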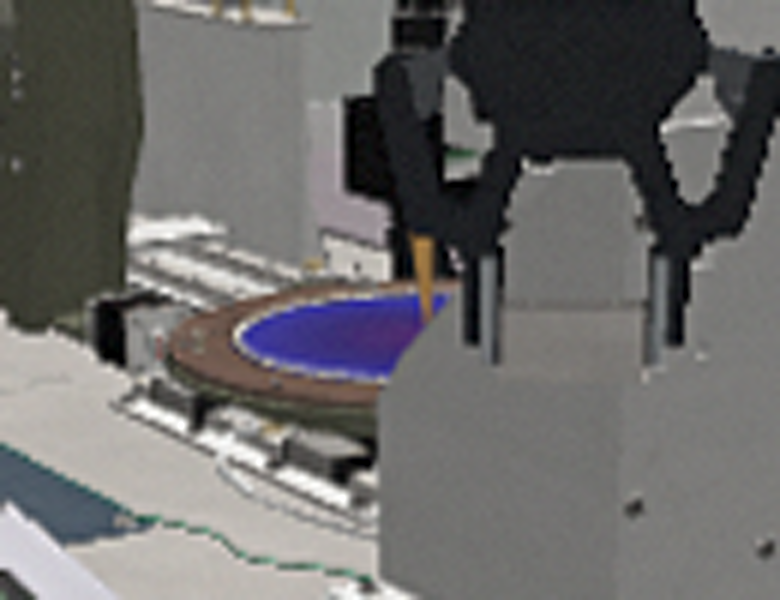

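Request:
apply_moves(moves=[0,0,0.09,0.25,-0.35,0,1,0,0,0.18,0.5,-0.7,0,1,0,0,0.25,0.7,-1,0,1,0,0,0.25,0.75,-1,0,1])

```text
time: 17.95
tool_pos: [0.5158, 0.0303, 0.2051]
tcp_rot: [3.035, 0.798, 0.009]
force: [-0.8, 0.1, -1.1]
width: 0.0487
```

```bash
python3 plan.py .44 .20 .2 -85 .5468 .3647 .15 -98.05
```

```text
t 17.9 tcp [0.5158 0.0303 0.2051] jaw -60.5 width 0.0487 F [-0.8  0.1 -1.1] q [-3. 21. 94. -0. 64. 57.]
[0.44, 0.2, 0.2, -85.0] turn [ 0.002 -0.004  0.272] shift [ 0.174 -1.851  0.044] rows>= 4.0
[0.5468, 0.3647, 0.15, -98.05] turn [ 0.002 -0.004  0.417] shift [ 1.912 -2.762  0.548] rows>= 7.0
```

Request:
apply_moves(moves=[0,0,0.07,0.1,-0.45,0,1,0,0,0.14,0.2,-0.9,0,1,0,0,0.2,0.25,-1,0,1,0,0,0.2,0.25,-1,0,1])

```text
time: 18.35
tool_pos: [0.4891, 0.1311, 0.2046]
tcp_rot: [3.123, 0.315, 0.01]
force: [-0.3, -0.5, -0.9]
width: 0.0489
```

```bash
python3 plan.py .46 .25 .2 -98 .5468 .3647 .15 -98.05
```

```text
t 18.4 tcp [0.4891 0.1311 0.2046] jaw -78.5 width 0.0489 F [-0.3 -0.5 -0.9] q [ 8. 20. 96. -0. 63. 87.]
[0.46, 0.25, 0.2, -98.0] turn [ 0.001 -0.004  0.217] shift [-0.048 -1.223  0.042] rows>= 3.0
[0.5468, 0.3647, 0.15, -98.05] turn [ 0.001 -0.004  0.217] shift [ 1.028 -2.176  0.546] rows>= 5.0
```

Request:
apply_moves(moves=[0,0,0.09,0.0,-0.45,0,1,0,0,0.18,0.2,-0.9,0,1,0,0,0.217,0.3,-1,0.2,1,0,0,0.217,0.3,-1,0.2,1])

```text
time: 18.75
tool_pos: [0.4999, 0.2363, 0.1824]
tcp_rot: [3.133, -0.217, 0.009]
force: [0.6, -0.8, -0.8]
width: 0.0485
```

```bash
python3 plan.py .5468 .3647 .12 -98.05
```

```text
t 18.8 tcp [0.4999 0.2363 0.1824] jaw -97.9 width 0.0485 F [ 0.6 -0.8 -0.8] q [ 19.  26.  91.  -0.  63. 117.]
[0.5468, 0.3647, 0.12, -98.05] turn [ 0.001 -0.004  0.001] shift [ 0.283 -1.337  0.624] rows>= 4.0
```

Request:
apply_moves(moves=[0,0,0,0.1,-0.45,0.1,1,0,0,0,0.2,-0.9,0.2,1,0,0,0,0.28,-1,0.4,1,0,0,0,0.28,-1,0.4,1,0,0,0,0.28,-1,0.4,1])

```text
time: 19.25
tool_pos: [0.5421, 0.33, 0.1421]
tcp_rot: [3.132, -0.215, 0.008]
force: [-0.2, 0.2, -0.6]
width: 0.0488
```

```bash
python3 plan.py .5472 .3644 .08 -98.05
```

```text
t 19.2 tcp [0.5421 0.33   0.1421] jaw -97.9 width 0.0488 F [-0.2  0.2 -0.6] q [ 26.  34.  81.  -0.  64. 124.]
[0.5472, 0.3644, 0.08, -98.05] turn [ 0.001 -0.003  0.002] shift [ 0.    -0.349  0.62 ] rows>= 2.0
```

Request:
apply_moves(moves=[0.001,-0.003,0.002,0,-0.35,0.1,1,0.001,-0.003,0.002,0,-0.35,0.3,1,0.001,-0.003,0.002,0,-0.35,0.6,1,0.001,-0.003,0.002,0,-0.35,0.9,1,0.001,-0.003,0.002,0,-0.35,1,1,0.001,-0.003,0.002,0,-0.35,1,1])

```text
time: 19.85
tool_pos: [0.5472, 0.3631, 0.0419]
tcp_rot: [3.132, -0.22, -0.002]
force: [0.1, 1.4, -0.5]
width: 0.049
```

```bash
python3 plan.py .5472 .3644 .009 -98.05;  python3 - <<'E'
from ov import *
e=vision.camera("side")
draw(e,[box(.5472,.3644,.031,np.radians(-8.05),.02,.05)],170,120,130,100,6,"d4.png")
E
```

```text
t 19.9 tcp [0.5472 0.3631 0.0419] jaw -98.0 width 0.0490 F [ 0.1  1.4 -0.5] q [ 28.  43.  82.  -0.  55. 126.]
[0.5472, 0.3644, 0.009, -98.05] turn [0.001 0.001 0.   ] shift [-0.001 -0.013  0.329] rows>= 1.0
```

View pics/d4.png

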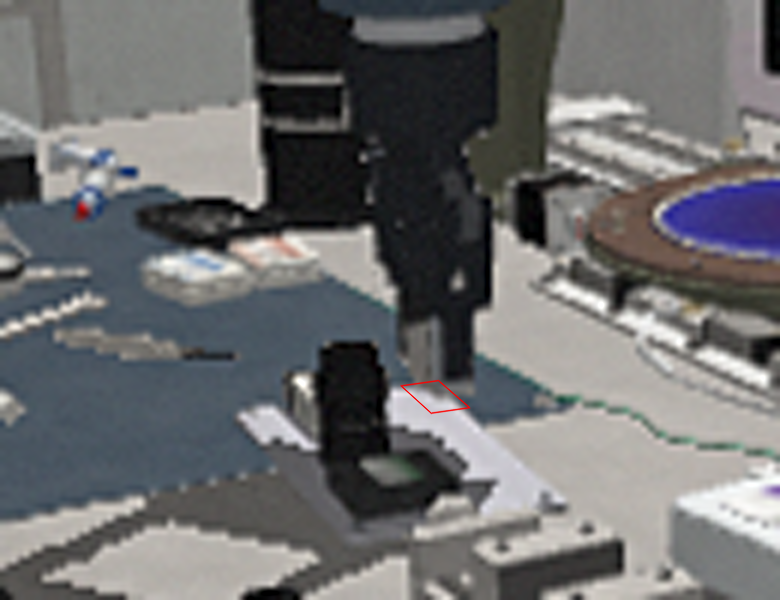

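Request:
apply_moves(moves=[0.001,0.001,0,0,-0.013,0.12,1,0.001,0.001,0,0,-0.013,0.25,1,0.001,0.001,0,0,-0.013,0.32,1,0.001,0.001,0,0,-0.013,0.335,1,0.001,0.001,0,0,-0.013,0.335,1])

```text
time: 20.4
tool_pos: [0.5479, 0.365, 0.0092]
tcp_rot: [-3.133, 0.22, -0.003]
force: [0.1, 0.0, -0.6]
width: 0.0486
```

```bash
python3 plan.py .5472 .3644 .0085 -98.05
```

```text
t 20.4 tcp [0.5479 0.365  0.0092] jaw -98.0 width 0.0486 F [ 0.1  0.  -0.6] q [ 28.  46.  83.  -0.  52. 127.]
[0.5472, 0.3644, 0.0085, -98.05] turn [-0.001 -0.001  0.   ] shift [-0.006  0.007  0.007] rows>= 1.0
```

Request:
apply_moves(moves=[0,0,0,-0.006,0.005,0.007,1,0,0,0,-0.006,0.005,0.007,1,0,0,0,-0.006,0.005,0.007,0.3,0,0,0,-0.006,0.005,0.007,0.1,0,0,0,-0.006,0.005,0.007,0.1,0,0,0,-0.006,0.005,0.007,0.1])

```text
time: 21.0
tool_pos: [0.5473, 0.3646, 0.0086]
tcp_rot: [-3.133, 0.22, -0.003]
force: [-0.1, -0.0, -0.3]
width: 0.0769
```

Request:
apply_moves(moves=[0,0,0,0,0,-0.3,0.1,0,0,0,0,0,-0.7,0.1,0,0,0,0,0,-1,0.1,0,0,0,0,0,-1,0.1])

```text
time: 21.4
tool_pos: [0.5492, 0.3657, 0.1131]
tcp_rot: [-3.129, 0.22, -0.012]
force: [0.7, 0.4, -0.5]
width: 0.077
```

```bash
python3 plan.py .48 .2 .19 -60
```

```text
t 21.4 tcp [0.5492 0.3657 0.1131] jaw -98.0 width 0.0770 F [ 0.7  0.4 -0.5] q [ 28.  38.  79.  -0.  62. 127.]
[0.48, 0.2, 0.19, -60.0] turn [-0.002 -0.006 -0.423] shift [-0.448  1.734 -0.781] rows>= 5.0
```

Request:
apply_moves(moves=[0,0,0,-0.1,0.2,-0.4,0,0,0,0,-0.4,0.6,-0.7,0,0,0,0,-0.7,1,-0.9,0,0,0,0,-0.7,1,-0.9,0])

```text
time: 21.8
tool_pos: [0.4624, 0.2738, 0.2034]
tcp_rot: [-3.13, 0.221, -0.012]
force: [-0.9, 0.2, -0.6]
width: 0.0857
```

Request:
apply_moves(moves=[0,0,0,-0.1,0.5,0,0,0,0,0,-0.2,1,0,0,0,0,0,-0.2,1,0,0])

```text
time: 22.1
tool_pos: [0.4259, 0.1741, 0.2022]
tcp_rot: [-3.131, 0.224, -0.008]
force: [-0.8, -0.1, -0.7]
width: 0.0851
```

Request:
apply_moves(moves=[0,0,0,0,0.5,0,0,0,0,0,0,1,0,0,0,0,0,0,1,0,0])

```text
time: 22.4
tool_pos: [0.4109, 0.0714, 0.2015]
tcp_rot: [-3.132, 0.229, -0.006]
force: [-0.3, 0.3, -0.1]
width: 0.0853
```

Request:
apply_moves(moves=[0,0,0,0,0.5,0,0,0,0,0,0,1,0,0,0,0,0,0,1,0,0])

```text
time: 22.7
tool_pos: [0.3962, -0.0315, 0.2011]
tcp_rot: [-3.132, 0.237, -0.006]
force: [0.3, -0.3, 0.6]
width: 0.0855
```

```bash
python3 plan.py .6415 -.2355 .15 -98; python3 - <<'E'
from ov import *
e=vision.camera("side");d=vision.camera("top"); Y=np.radians(-8.05);W=cloud(d)
P=[box(.523,.368,.006,Y,.11,.21),circ(.5032,.3708,.064,.016),box(.5472,.3644,.031,Y,.02,.05)]
draw(d,P,130,180,120,100,6,"e1.png");draw(e,P,155,155,110,85,7,"e2.png")
m=(W[...,2]>.025)&(W[...,2]<.037)&(abs(W[...,0]-.547)<.03)&(abs(W[...,1]-.364)<.045)
t=W[m];print(len(t),np.median(t,0),cv2.minAreaRect((t[:,:2]*1000).astype(np.float32)))
m=(W[...,2]>.057)&(W[...,2]<.072)&(abs(W[...,0]-.5032)<.03)&(abs(W[...,1]-.3708)<.03)
t=W[m];print(len(t),np.median(t,0),cv2.minEnclosingCircle((t[:,:2]*1000).astype(np.float32)))
E
```

```text
t 22.7 tcp [ 0.3962 -0.0315  0.2011] jaw -98.6 width 0.0855 F [ 0.3 -0.3  0.6] q [-13.  12. 110.   0.  58.  85.]
[0.6415, -0.2355, 0.15, -98.0] turn [-0.001 -0.002 -0.007] shift [2.73  1.649 0.52 ] rows>= 7.0
118 [0.54970366 0.36228324 0.02987157] ((548.9661865234375, 363.1007080078125), (51.32822799682617, 20.41393280029297), 80.89704895019531)
102 [0.50345989 0.37046725 0.06226167] ((503.60595703125, 368.47418212890625), 16.45756721496582)
```

View pics/e1.png

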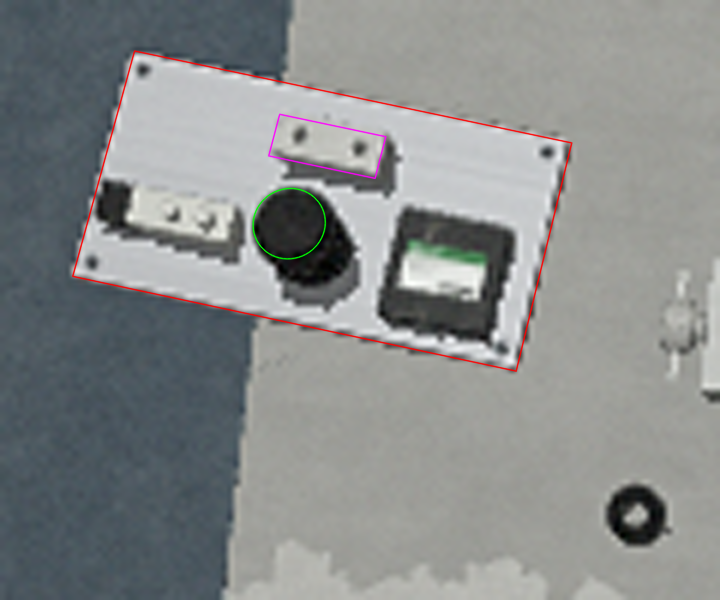

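View pics/e2.png

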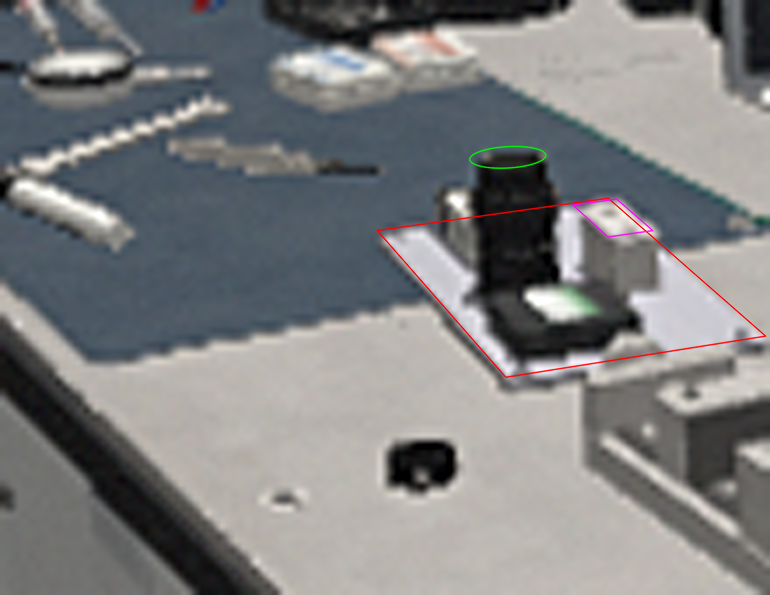

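Request:
apply_moves(moves=[0,0,-0.003,0.4,0.3,0,0,0,0,-0.007,0.8,0.6,0,0,0,0,-0.007,1,0.8,0,0,0,0,-0.007,1,0.8,0,0])

```text
time: 23.2
tool_pos: [0.4867, -0.1234, 0.2009]
tcp_rot: [-3.133, 0.217, -0.008]
force: [-0.5, 0.3, 0.1]
width: 0.0856
```

Request:
apply_moves(moves=[0,0,0,0.4,0.3,0,0,0,0,0,0.8,0.6,0.1,0,0,0,0,1,0.8,0.2,0,0,0,0,1,0.8,0.2,0])

```text
time: 23.6
tool_pos: [0.5771, -0.2167, 0.1792]
tcp_rot: [-3.133, 0.217, -0.007]
force: [-1.0, 0.4, -0.5]
width: 0.0855
```

```bash
python3 plan.py .6415 -.2355 .1 -98; python3 - <<'E'
from h import *
d=vision.camera("side")
for o in cut_out("side","bearing")[:2]:
    g=ray(d,np.argwhere(o["pixels"])[:,::-1],.004);print(o["score"],o["location"],ray(d,[o["location"]],.004),g.mean(0),o["pixels"].sum())
E
```

```text
t 23.6 tcp [ 0.5771 -0.2167  0.1792] jaw -97.9 width 0.0855 F [-1.   0.4 -0.5] q [-26.  30.  82.   0.  67.  72.]
[0.6415, -0.2355, 0.1, -98.0] turn [-0.001 -0.003  0.001] shift [0.66  0.099 0.795] rows>= 3.0
0.53 [216.8, 221.2] [[0.39506652 0.20329581 0.004     ]] [0.38959477 0.20918732 0.004     ] 50
0.48 [413.0, 265.2] [[ 0.63876735 -0.24183987  0.004     ]] [ 0.64067542 -0.24068538  0.004     ] 84
```

Request:
apply_moves(moves=[-0.001,-0.003,0.001,0.4,0.06,0.1,0,-0.001,-0.003,0.001,0.655,0.1,0.3,0,-0.001,-0.003,0.001,0.655,0.1,0.6,0,-0.001,-0.003,0.001,0.655,0.1,0.9,0,-0.001,-0.003,0.001,0.655,0.1,1,0,-0.001,-0.003,0.001,0.655,0.1,1,0])

```text
time: 24.3
tool_pos: [0.6381, -0.2313, 0.0798]
tcp_rot: [-3.132, 0.216, 0.006]
force: [-0.3, -1.0, 1.2]
width: 0.0854
```

```bash
python3 plan.py .641 -.2357 .002 -98; python3 - <<'E'
from ov import *
d=vision.camera("side")
draw(d,[circ(.641,-.2357,.008,.013)],350,180,130,100,6,"f1.png")
E
```

```text
t 24.3 tcp [ 0.6381 -0.2313  0.0798] jaw -97.9 width 0.0854 F [-0.3 -1.   1.2] q [-25.  42.  77.   0.  62.  73.]
[0.641, -0.2357, 0.002, -98.0] turn [-0.001  0.002  0.001] shift [0.038 0.041 0.778] rows>= 2.0
```

View pics/f1.png

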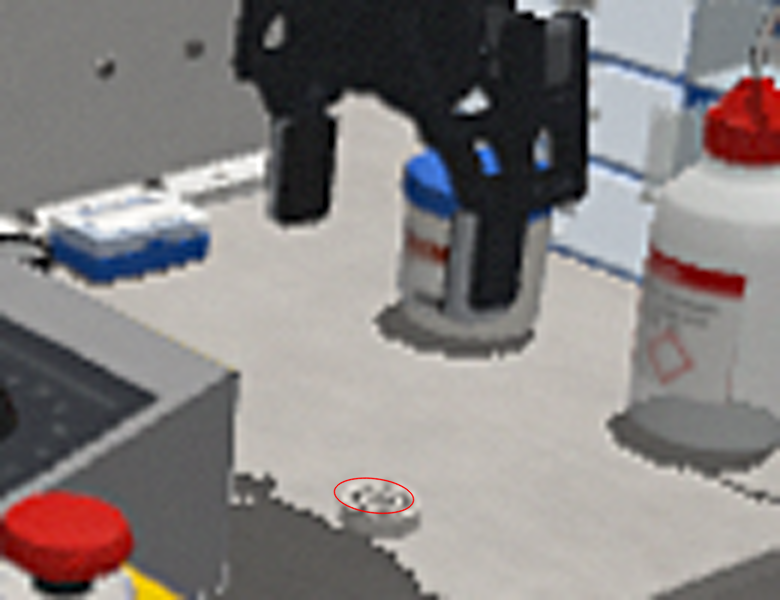

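Request:
apply_moves(moves=[0,0.002,0.001,0.038,0.041,0.2,0,0,0.002,0.001,0.038,0.041,0.45,0,0,0.002,0.001,0.038,0.041,0.65,0,0,0.002,0.001,0.038,0.041,0.74,0,0,0.002,0.001,0.038,0.041,0.77,0,0,0.002,0.001,0.038,0.041,0.77,0])

```text
time: 24.95
tool_pos: [0.6426, -0.2366, 0.0054]
tcp_rot: [-3.133, 0.219, -0.005]
force: [0.1, 0.3, -0.3]
width: 0.0851
```

```bash
python3 plan.py .641 -.2357 .002 -98
```

```text
t 24.9 tcp [ 0.6426 -0.2366  0.0054] jaw -98.0 width 0.0851 F [ 0.1  0.3 -0.3] q [-25.  47.  79.   0.  54.  73.]
[0.641, -0.2357, 0.002, -98.0] turn [-0.    -0.002  0.   ] shift [-0.018 -0.007  0.034] rows>= 1.0
```

Request:
apply_moves(moves=[0,-0.002,0,-0.015,-0.007,0.035,0,0,-0.002,0,-0.015,-0.007,0.035,0,0,-0.002,0,-0.015,-0.007,0.035,0.6,0,-0.002,0,-0.015,-0.007,0.035,1,0,-0.002,0,-0.015,-0.007,0.035,1,0,-0.002,0,-0.015,-0.007,0.035,1,0,-0.002,0,-0.015,-0.007,0.035,1,0,-0.002,0,-0.015,-0.007,0.035,1])

```text
time: 25.75
tool_pos: [0.6413, -0.2358, 0.0022]
tcp_rot: [-3.133, 0.219, 0.0]
force: [-1.6, 0.6, 6.2]
width: 0.022
```

```bash
python3 plan.py .641 -.2357 .002 -98
```

```text
t 25.8 tcp [ 0.6413 -0.2358  0.0022] jaw -98.0 width 0.0220 F [-1.6  0.6  6.2] q [-25.  48.  79.   0.  54.  73.]
[0.641, -0.2357, 0.002, -98.0] turn [-0.  0.  0.] shift [-0.003 -0.     0.002] rows>= 1.0
```

Request:
apply_moves(moves=[0,0,0,0,0,-0.1,1,0,0,0,0,0,-0.4,1,0,0,0,0,0,-0.9,1,0,0,0,0,0,-1,1,0,0,0,0,0,-1,1])

```text
time: 26.25
tool_pos: [0.6426, -0.2364, 0.1053]
tcp_rot: [3.133, -0.219, 0.007]
force: [-0.0, -0.5, -0.3]
width: 0.0221
```

```bash
python3 plan.py .55 -.1 .2 -98; python3 - <<'E'
from ov import *
d=vision.camera("side")
draw(d,[circ(.641,-.2357,.105,.013)],350,160,130,100,6,"f2.png")
E
```

```text
t 26.2 tcp [ 0.6426 -0.2364  0.1053] jaw -98.0 width 0.0221 F [-0.  -0.5 -0.3] q [-25.  40.  75.   0.  64.  73.]
[0.55, -0.1, 0.2, -98.0] turn [ 0.001 -0.003  0.   ] shift [-1.103 -1.222 -0.953] rows>= 4.0
```

View pics/f2.png

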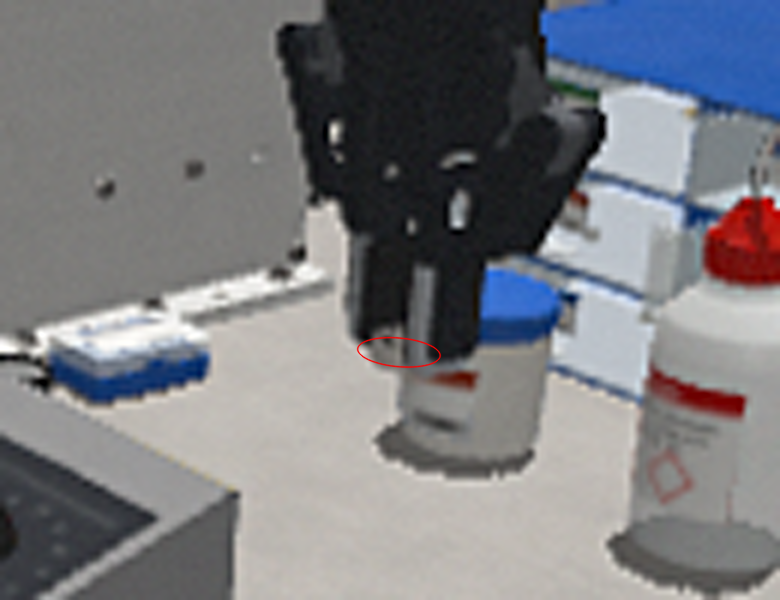

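Request:
apply_moves(moves=[0,0,0,0,0,-0.4,1,0,0,0,-0.3,-0.2,-0.7,1,0,0,0,-0.65,-0.5,-0.95,1,0,0,0,-1,-0.8,-0.95,1,0,0,0,-1,-0.8,-0.95,1])

```text
time: 26.8
tool_pos: [0.5486, -0.1387, 0.1972]
tcp_rot: [-3.132, 0.216, 0.006]
force: [-0.5, -0.6, -1.1]
width: 0.0221
```

Request:
apply_moves(moves=[0,0,0,-0.3,-0.5,0,1,0,0,0,-0.6,-1,0,1,0,0,0,-0.6,-1,0,1])

```text
time: 27.1
tool_pos: [0.5001, -0.0286, 0.1962]
tcp_rot: [-3.131, 0.214, 0.012]
force: [0.0, -0.1, -0.7]
width: 0.0221
```

Request:
apply_moves(moves=[0,0,0,0,-0.5,0,1,0,0,0,0,-1,0,1,0,0,0,0,-1,0,1])

```text
time: 27.4
tool_pos: [0.5133, 0.075, 0.1952]
tcp_rot: [-3.131, 0.208, 0.015]
force: [0.2, 0.3, 0.1]
width: 0.0218
```

Request:
apply_moves(moves=[0,0,0,0,-0.5,0,1,0,0,0,0,-1,0,1,0,0,0,0,-1,0,1])

```text
time: 27.7
tool_pos: [0.5266, 0.1781, 0.1942]
tcp_rot: [-3.13, 0.203, 0.017]
force: [-0.3, -0.4, -1.2]
width: 0.022
```

```bash
python3 plan.py .5475 .364 .15 -98.05
```

```text
t 27.7 tcp [0.5266 0.1781 0.1942] jaw -97.4 width 0.0220 F [-0.3 -0.4 -1.2] q [ 12.  25.  89.   0.  66. 110.]
[0.5475, 0.364, 0.15, -98.05] turn [-0.002  0.007  0.007] shift [-0.027 -1.869  0.45 ] rows>= 4.0
```

Request:
apply_moves(moves=[-0.002,0.007,0.007,0,-0.48,0.1,1,-0.002,0.007,0.007,-0.01,-0.95,0.2,1,-0.002,0.007,0.007,-0.015,-1,0.3,1,-0.002,0.007,0.007,-0.015,-1,0.3,1])

```text
time: 28.1
tool_pos: [0.5365, 0.2779, 0.1621]
tcp_rot: [3.133, -0.217, -0.006]
force: [-0.3, -1.1, -0.7]
width: 0.0217
```

```bash
python3 plan.py .5475 .3643 .09 -98.05
```

```text
t 28.1 tcp [0.5365 0.2779 0.1621] jaw -97.9 width 0.0217 F [-0.3 -1.1 -0.7] q [ 22.  31.  85.   0.  65. 120.]
[0.5475, 0.3643, 0.09, -98.05] turn [0.001 0.002 0.001] shift [-0.008 -0.872  0.72 ] rows>= 3.0
```

Request:
apply_moves(moves=[0,0.002,0.001,0,-0.45,0.1,1,0,0.002,0.001,-0.008,-0.87,0.2,1,0,0.002,0.001,-0.008,-0.87,0.3,1,0,0.002,0.001,-0.008,-0.87,0.6,1,0,0.002,0.001,-0.008,-0.87,0.8,1,0,0.002,0.001,-0.008,-0.87,0.8,1,0,0.002,0.001,-0.008,-0.87,0.8,1])

```text
time: 28.8
tool_pos: [0.5477, 0.3626, 0.0823]
tcp_rot: [3.132, -0.222, -0.002]
force: [-0.6, -0.0, -0.6]
width: 0.022
```

```bash
python3 plan.py .5475 .3643 .034 -98.05; python3 - <<'E'
from ov import *
e=vision.camera("side");z=r.state()["tool_pos"][2]
draw(e,[box(.5472,.3644,.031,np.radians(-8.05),.02,.05)],170,120,130,100,6,"g1.png")
E
```

```text
t 28.8 tcp [0.5477 0.3626 0.0823] jaw -98.1 width 0.0220 F [-0.6 -0.  -0.6] q [ 28.  40.  80.  -0.  60. 126.]
[0.5475, 0.3643, 0.034, -98.05] turn [ 0.001  0.001 -0.001] shift [-0.004 -0.017  0.483] rows>= 1.0
```

View pics/g1.png

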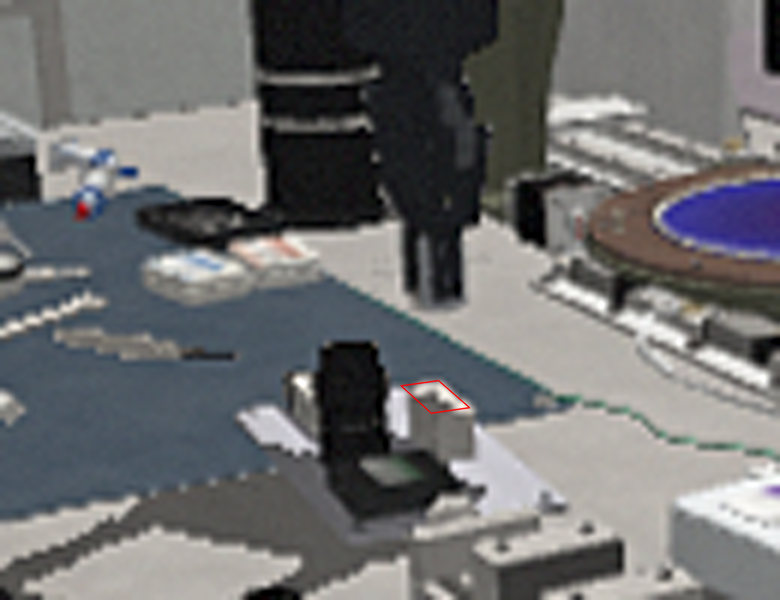

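Request:
apply_moves(moves=[0.001,0.001,-0.001,-0.004,-0.017,0.15,1,0.001,0.001,-0.001,-0.004,-0.017,0.3,1,0.001,0.001,-0.001,-0.004,-0.017,0.42,1,0.001,0.001,-0.001,-0.004,-0.017,0.47,1,0.001,0.001,-0.001,-0.004,-0.017,0.485,1,0.001,0.001,-0.001,-0.004,-0.017,0.487,1,0.001,0.001,-0.001,-0.004,-0.017,0.487,1])

```text
time: 29.55
tool_pos: [0.5482, 0.365, 0.0347]
tcp_rot: [-3.133, 0.219, -0.003]
force: [0.7, 0.6, -0.2]
width: 0.022
```

```bash
python3 plan.py .5475 .3643 .0335 -98.05
```

```text
t 29.6 tcp [0.5482 0.365  0.0347] jaw -98.0 width 0.0220 F [ 0.7  0.6 -0.2] q [ 28.  44.  82.  -0.  54. 126.]
[0.5475, 0.3643, 0.0335, -98.05] turn [-0.001 -0.001  0.001] shift [-0.006  0.008  0.012] rows>= 1.0
```

Request:
apply_moves(moves=[0,-0.001,0.001,-0.006,0.008,0.01,1,0,-0.001,0.001,-0.006,0.008,0.01,1,0,-0.001,0.001,-0.006,0.008,0.01,1])

```text
time: 29.85
tool_pos: [0.5476, 0.3644, 0.0339]
tcp_rot: [-3.133, 0.221, -0.001]
force: [1.2, 0.5, -0.4]
width: 0.0217
```

Request:
apply_moves(moves=[0,0,0,0,0,0,0.5,0,0,0,0,0,0,0.3,0,0,0,0,0,0,0.3,0,0,0,0,0,0,0.3])

```text
time: 30.25
tool_pos: [0.5476, 0.3643, 0.0339]
tcp_rot: [-3.133, 0.221, -0.001]
force: [0.5, -1.3, -0.6]
width: 0.0599
```

Request:
apply_moves(moves=[0,0,0,0,0,-0.2,0.3,0,0,0,0,0,-0.6,0.3,0,0,0,0,0,-1,0.3,0,0,0,0,0,-1,0.3])

```text
time: 30.65
tool_pos: [0.55, 0.3657, 0.1394]
tcp_rot: [-3.128, 0.221, -0.012]
force: [1.9, 0.5, -0.5]
width: 0.0597
```

```bash
python3 plan.py .391 .2095 .12 -45 .391 .2095 .12 -98 
```

```text
t 30.6 tcp [0.55   0.3657 0.1394] jaw -98.1 width 0.0597 F [ 1.9  0.5 -0.5] q [ 28.  36.  78.   0.  65. 126.]
[0.391, 0.2095, 0.12, -45.0] turn [-0.001 -0.006 -0.59 ] shift [-1.356  1.771  0.173] rows>= 7.0
[0.391, 0.2095, 0.12, -98.0] turn [-0.004 -0.005 -0.001] shift [-1.356  1.771  0.173] rows>= 5.0
```

Request:
apply_moves(moves=[0,0,-0.08,-0.1,0.3,-0.2,0.3,0,0,-0.17,-0.3,0.7,-0.2,0.3,0,0,-0.26,-0.6,1,-0.2,0,0,0,-0.35,-0.8,1,-0.2,0,0,0,-0.44,-0.8,1,-0.2,0,0,0,-0.5,-0.8,1,-0.2,0])

```text
time: 31.25
tool_pos: [0.456, 0.2777, 0.1583]
tcp_rot: [-2.975, -1.003, -0.015]
force: [0.9, -0.5, 0.2]
width: 0.0856
```

```bash
python3 plan.py .35 .14 .15 -8
```

```text
t 31.2 tcp [0.456  0.2777 0.1583] jaw -52.7 width 0.0856 F [ 0.9 -0.5  0.2] q [25. 26. 95.  0. 58. 78.]
[0.35, 0.14, 0.15, -8.0] turn [ 0.003 -0.006 -0.497] shift [-1.678  0.454  0.067] rows>= 6.0
```

```bash
python3 plan.py .391 .2095 .12 -8
```

```text
t 31.2 tcp [0.456  0.2777 0.1583] jaw -52.7 width 0.0856 F [ 0.9 -0.5  0.2] q [25. 26. 95.  0. 58. 78.]
[0.391, 0.2095, 0.12, -8.0] turn [ 0.003 -0.006 -0.497] shift [-0.934  0.149  0.374] rows>= 6.0
```

Request:
apply_moves(moves=[0,0,-0.09,-0.3,0.05,0,0,0,0,-0.18,-0.6,0.1,0.1,0,0,0,-0.27,-0.93,0.15,0.2,0,0,0,-0.36,-0.93,0.15,0.3,0,0,0,-0.45,-0.93,0.15,0.37,0,0.003,-0.006,-0.497,-0.93,0.15,0.37,0,0.003,-0.006,-0.497,-0.93,0.15,0.37,0,0.003,-0.006,-0.497,-0.93,0.15,0.37,0])

```text
time: 32.05
tool_pos: [0.3915, 0.2097, 0.1204]
tcp_rot: [2.373, 2.058, -0.0]
force: [-0.5, 0.0, -0.3]
width: 0.0857
```

```bash
python3 plan.py .391 .2095 .03 -8;  python3 - <<'E'
from ov import *
e=vision.camera("side")
draw(e,[circ(.391,.2095,.01,.013),box(.5472,.3644,.031,np.radians(-8.05),.02,.05)],150,130,130,100,6,"h1.png")
E
```

```text
t 32.0 tcp [0.3915 0.2097 0.1204] jaw -8.2 width 0.0857 F [-0.5  0.  -0.3] q [ 20.  24. 109.  -0.  47.  29.]
[0.391, 0.2095, 0.03, -8.0] turn [ 0.     0.    -0.002] shift [-0.002 -0.005  0.904] rows>= 2.0
```

View pics/h1.png

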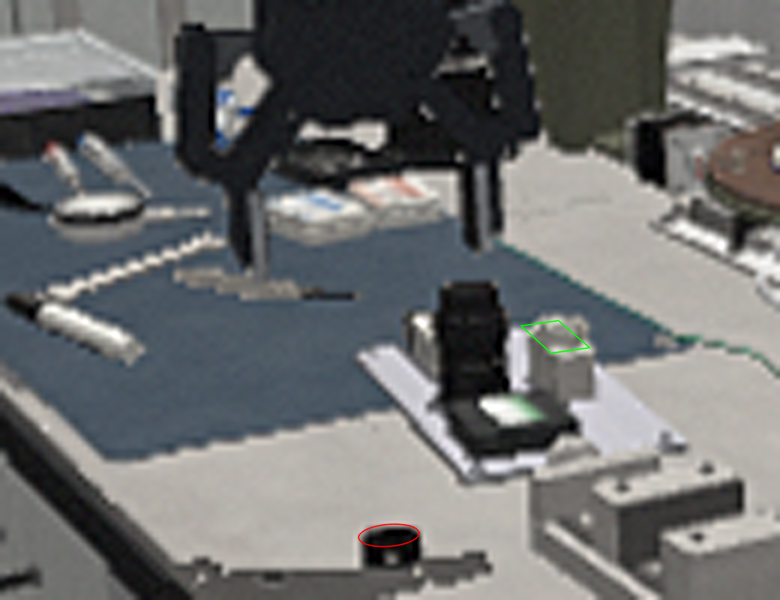

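Request:
apply_moves(moves=[0,0,-0.002,0,-0.005,0.1,0.3,0,0,-0.002,0,-0.005,0.4,0.3,0,0,-0.002,0,-0.005,0.7,0.3,0,0,-0.002,0,-0.005,0.95,0.3,0,0,-0.002,0,-0.005,1,0.3,0,0,-0.002,0,-0.005,1,0.3,0,0,-0.002,0,-0.005,1,0.3])

```text
time: 32.8
tool_pos: [0.3912, 0.2098, 0.0211]
tcp_rot: [2.37, 2.061, 0.001]
force: [0.4, -1.1, 0.3]
width: 0.06
```

```bash
python3 plan.py .391 .2095 .003 -8;  python3 - <<'E'
from ov import *
e=vision.camera("side")
draw(e,[circ(.391,.2095,.01,.013)],150,150,130,100,6,"h2.png")
E
```

```text
t 32.8 tcp [0.3912 0.2098 0.0211] jaw -8.0 width 0.0600 F [ 0.4 -1.1  0.3] q [ 21.  35. 114.  -0.  31.  29.]
[0.391, 0.2095, 0.003, -8.0] turn [0. 0. 0.] shift [-0.003 -0.002  0.181] rows>= 1.0
```

View pics/h2.png

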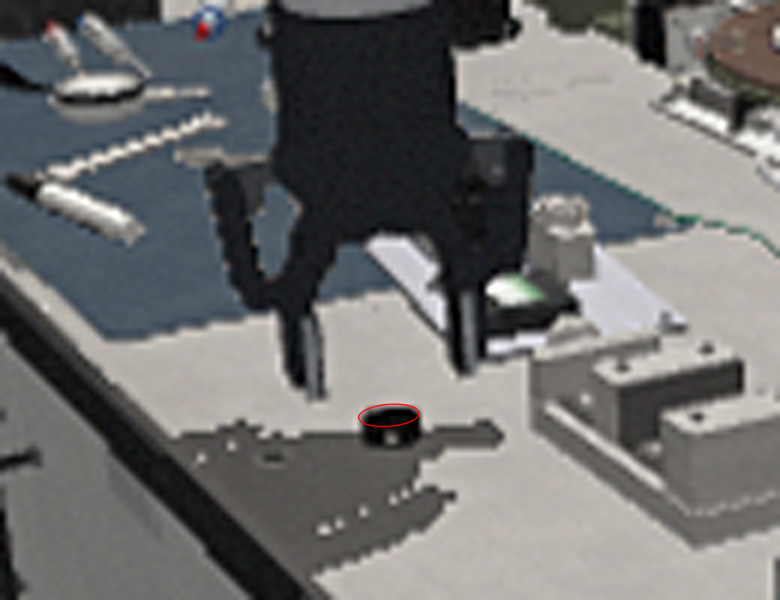

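Request:
apply_moves(moves=[0,0,0,-0.003,0,0.08,0.3,0,0,0,-0.003,0,0.15,0.3,0,0,0,-0.003,0,0.18,0.3,0,0,0,-0.003,0,0.18,0.3])

```text
time: 33.25
tool_pos: [0.3911, 0.2095, 0.0029]
tcp_rot: [2.37, 2.061, 0.0]
force: [0.6, 0.8, 1.0]
width: 0.06
```

```bash
python3 plan.py .391 .2095 .003 -8
```

```text
t 33.2 tcp [0.3911 0.2095 0.0029] jaw -8.0 width 0.0600 F [0.6 0.8 1. ] q [ 20.  37. 114.  -0.  28.  29.]
[0.391, 0.2095, 0.003, -8.0] turn [0. 0. 0.] shift [-0.    -0.001 -0.001] rows>= 1.0
```

Request:
apply_moves(moves=[0,0,0,0,0,0,0.7,0,0,0,0,0,0,1,0,0,0,0,0,0,1,0,0,0,0,0,0,1,0,0,0,0,0,0,1,0,0,0,0,0,0,1])

```text
time: 33.85
tool_pos: [0.3912, 0.2095, 0.0033]
tcp_rot: [2.37, 2.061, 0.001]
force: [-0.7, -0.2, 9.5]
width: 0.0223
```

Request:
apply_moves(moves=[0,0,0,0,0,-0.1,1,0,0,0,0,0,-0.4,1,0,0,0,0,0,-0.8,1,0,0,0,0,0,-1,1,0,0,0,0,0,-1,1])

```text
time: 34.35
tool_pos: [0.3924, 0.21, 0.1063]
tcp_rot: [2.369, 2.06, 0.009]
force: [-0.2, -0.2, -0.1]
width: 0.0222
```

```bash
python3 plan.py .4942 .3065 .1 -8.05;  python3 - <<'E'
from ov import *
e=vision.camera("side")
draw(e,[],150,120,130,100,6,"h3.png")
E
```

```text
t 34.4 tcp [0.3924 0.21   0.1063] jaw -8.0 width 0.0222 F [-0.2 -0.2 -0.1] q [ 20.  25. 110.  -0.  44.  28.]
[0.4942, 0.3065, 0.1, -8.05] turn [ 0.003 -0.002  0.001] shift [1.096 0.874 0.07 ] rows>= 3.0
```

View pics/h3.png

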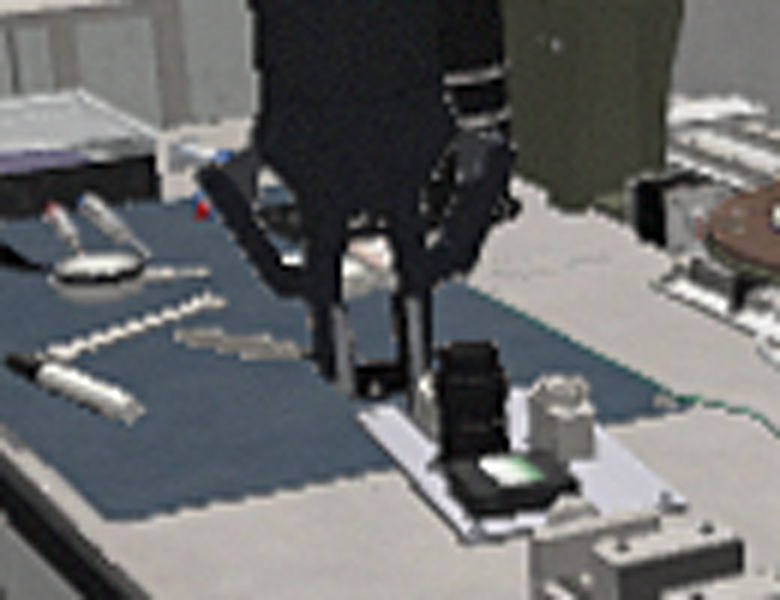

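Request:
apply_moves(moves=[0.003,-0.002,0.001,0.35,0.3,0,1,0.003,-0.002,0.001,0.7,0.6,0,1,0.003,-0.002,0.001,1,0.87,0,1,0.003,-0.002,0.001,1,0.87,0.1,1,0.003,-0.002,0.001,1,0.87,0.3,1,0.003,-0.002,0.001,1,0.87,0.5,1,0.003,-0.002,0.001,1,0.87,0.5,1])

```text
time: 35.1
tool_pos: [0.4899, 0.2958, 0.0523]
tcp_rot: [-2.371, -2.059, 0.011]
force: [-1.3, 0.1, -0.0]
width: 0.0224
```

```bash
python3 plan.py .4945 .3065 .04 -8.05
```

```text
t 35.1 tcp [0.4899 0.2958 0.0523] jaw -8.1 width 0.0224 F [-1.3  0.1 -0. ] q [25. 37. 94. -0. 49. 33.]
[0.4945, 0.3065, 0.04, -8.05] turn [-0.004  0.003 -0.   ] shift [0.113 0.031 0.122] rows>= 1.0
```

Request:
apply_moves(moves=[-0.004,0.003,0,0.113,0.031,0,1,-0.004,0.003,0,0.113,0.031,0.05,1,-0.004,0.003,0,0.113,0.031,0.15,1,-0.004,0.003,0,0.113,0.031,0.25,1,-0.004,0.003,0,0.113,0.031,0.27,1,-0.004,0.003,0,0.113,0.031,0.27,1])

```text
time: 35.7
tool_pos: [0.4941, 0.3061, 0.0246]
tcp_rot: [2.372, 2.059, -0.001]
force: [-0.3, 0.1, -0.8]
width: 0.0221
```

```bash
python3 plan.py .4945 .3065 .0237 -8.05
```

```text
t 35.7 tcp [0.4941 0.3061 0.0246] jaw -8.1 width 0.0221 F [-0.3  0.1 -0.8] q [26. 40. 94. -0. 46. 34.]
[0.4945, 0.3065, 0.0237, -8.05] turn [-0.  0. -0.] shift [0.004 0.004 0.009] rows>= 1.0
```

Request:
apply_moves(moves=[0,0,0,0.004,0.004,0.009,1,0,0,0,0.004,0.004,0.009,1,0,0,0,0.004,0.004,0.009,1,0,0,0,0.004,0.004,0.009,0.5,0,0,0,0.004,0.004,0.009,0.3,0,0,0,0.004,0.004,0.009,0.3,0,0,0,0.004,0.004,0.009,0.3])

```text
time: 36.4
tool_pos: [0.4945, 0.3065, 0.0238]
tcp_rot: [2.372, 2.059, -0.001]
force: [-0.2, 0.6, -0.5]
width: 0.06
```

Request:
apply_moves(moves=[0,0,0,0,0,-0.2,0.3,0,0,0,0,0,-0.6,0.3,0,0,0,0,0,-1,0.3,0,0,0,0,0,-1,0.3])

```text
time: 36.8
tool_pos: [0.4969, 0.3078, 0.1287]
tcp_rot: [2.37, 2.058, 0.011]
force: [0.6, 0.3, -1.2]
width: 0.0595
```

Request:
apply_moves(moves=[0,0,0,-0.2,-0.3,-0.2,0.3,0,0,0,-0.6,-0.6,-0.4,0,0,0,0,-1,-0.7,-0.5,0,0,0,0,-1,-0.7,-0.5,0])

```text
time: 37.2
tool_pos: [0.4104, 0.2153, 0.1788]
tcp_rot: [2.371, 2.057, 0.009]
force: [0.2, -0.3, -1.0]
width: 0.0853
```

Request:
apply_moves(moves=[0,0,0,-0.5,0,0,0,0,0,0,-1,0,0,0,0,0,0,-1,0,0,0])

```text
time: 37.5
tool_pos: [0.3951, 0.1127, 0.1782]
tcp_rot: [2.375, 2.053, 0.006]
force: [0.4, 0.5, 0.3]
width: 0.0853
```

Request:
apply_moves(moves=[0,0,0,-0.5,0,0,0,0,0,0,-1,0,0,0,0,0,0,-1,0,0,0])

```text
time: 37.8
tool_pos: [0.3803, 0.0099, 0.1779]
tcp_rot: [2.38, 2.047, 0.005]
force: [-0.4, 0.6, -0.1]
width: 0.0849
```

```bash
python3 plan.py; python3 - <<'E'
from ov import *
e=vision.camera("side");d=vision.camera("top"); Y=np.radians(-8.05);W=cloud(d)
P=[box(.523,.368,.006,Y,.11,.21),box(.4942,.3064,.020,Y,.054,.053),circ(.5472,.3644,.039,.013),circ(.4942,.3064,.03,.013)]
draw(d,P,130,180,120,100,6,"i1.png");draw(e,[],155,155,110,85,7,"i2.png");draw(d,[],130,180,120,100,6,"i3.png")
for nm,x,y,z0,z1 in(("bearing",.547,.364,.0355,.046),("collar",.494,.306,.0255,.036),("lens",.503,.371,.057,.072)):
    m=(W[...,2]>z0)&(W[...,2]<z1)&(np.hypot(W[...,0]-x,W[...,1]-y)<.022);t=W[m]
    print(nm,len(t),np.median(t,0),cv2.minEnclosingCircle((t[:,:2]*1000).astype(np.float32)))
for nm,z in(("bearing",.039),("shaft_collar",.03)):
    for o in cut_out("top",nm)[:2]: print(nm,o["score"],o["location"],ray(d,np.argwhere(o["pixels"])[:,::-1],z).mean(0))
for nm in("die_box",):
    for o in cut_out("top",nm)[:1]: print(nm,o["score"],o["location"],cv2.minAreaRect((ray(d,np.argwhere(o["pixels"])[:,::-1],.02)[:,:2]*1000).astype(np.float32)))
E
```

```text
t 37.8 tcp [0.3803 0.0099 0.1779] jaw -8.6 width 0.0849 F [-0.4  0.6 -0.1] q [ -8.  13. 113.   0.  53.   1.]
bearing 47 [0.55017876 0.36170366 0.03851528] ((548.2037353515625, 364.95379638671875), 14.961869239807129)
collar 50 [0.4967823  0.30567314 0.0295426 ] ((495.589599609375, 304.7652282714844), 16.31427574157715)
lens 102 [0.50322112 0.37056705 0.06232035] ((502.94512939453125, 370.0624694824219), 16.755695343017578)
bearing 0.64 [183.1, 201.3] [0.54920329 0.36222182 0.039     ]
```

View pics/i1.png

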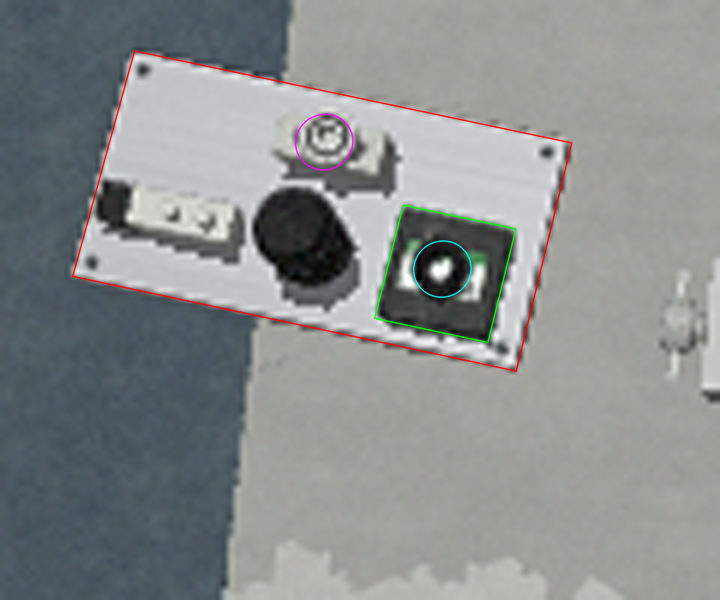

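View pics/i2.png

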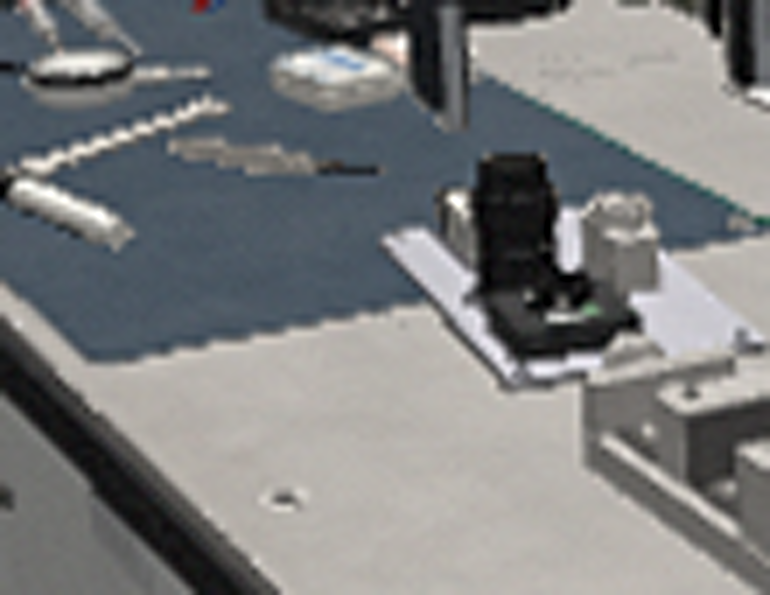

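View pics/i3.png

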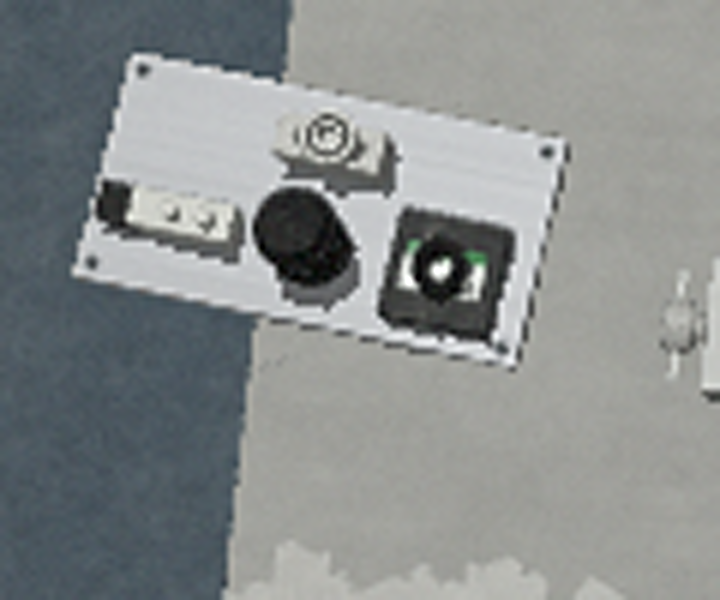

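```bash
python3 - <<'E'
from ov import *
d=vision.camera("top")
f=lambda u,v,c0,r0,k:[(u)/k+c0-.5,(v)/k+r0-.5]
print("spacer holes mid",ray(d,f(330,141,130,180,6),.031)[0])
print("bearing now",ray(d,f(327,135,130,180,6),.039)[0])
print("bearing start",ray(d,f(659,186,320,165,8),.008)[0])
cv2.imwrite("pics/j1.png",cv2.resize(d["img"][192:217,172:202],None,fx=20,fy=20,interpolation=cv2.INTER_CUBIC))
I=cv2.imread("pics/e1.png") 
E
```

```text
spacer holes mid [0.54954444 0.36321325 0.031     ]
bearing now [0.55036328 0.3632724  0.039     ]
bearing start [ 0.64241531 -0.23487566  0.008     ]
```

View pics/j1.png

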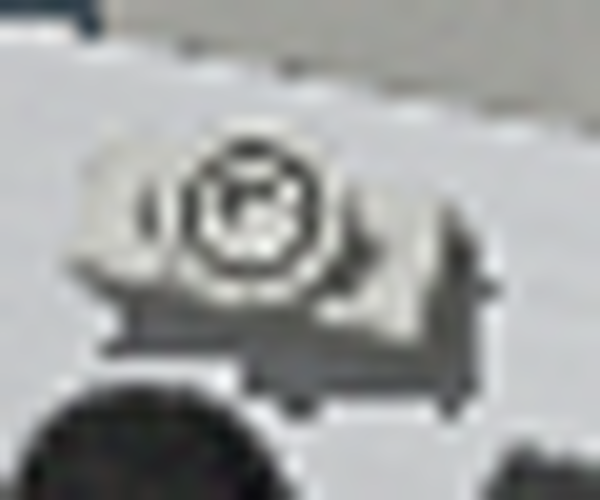

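```bash
python3 - <<'E'
from h import *
d=vision.camera("top");o=cut_out("top","loupe")[:1]
print([(x["score"],x["location"]) for x in o]); cv2.imwrite("pics/fin.png",d["img"])
print(r.state()["time"]); print(r.sign_off())
E
```

```text
[(0.47, [187.7, 204.5])]
38.2
the job is handed in; nothing more can be done
None
```

The refit parts are laid out on the plate as asked, and I handed the job in at 38.2 s. I set them out in the order given: lens, spacer block, bearing, collar. All are released, with the gripper clear of everything.

**Final top-camera checks:**
- **Lens:** upright at (0.503, 0.371), within about 1 mm of the midpoint between the box and the valve block.
- **Spacer block:** straight behind the lens, along the plate's long edge. The gap to the lens is 15 mm by the arm's release position and about 17.5 mm by the camera, both within 10 to 20 mm.
- **Bearing:** flat, about 1 mm from the spacer block's centre.
- **Collar:** flat, within about 2 mm of the lid's centre.
- **Box and valve block:** not moved, as far as the pictures show.

**What went wrong or disagreed:**
- **First lens grip:** the arm tilted the tool about 12° without being told to, and the lens shifted a few millimetres on the worktop. I let go, straightened the tool, measured the lens again and regripped it cleanly.
- **Last loupe check:** it failed because the network reported a spot on the plate, (188, 204), instead of the loupe. No move was aimed at the loupe, and it was still in place when I last saw it, before I picked up the spacer block. I have no later sighting of it.
- **Side camera:** it reads about 1 pixel differently from the top camera, so I relied on the top camera.

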